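# Fit the stop and load the hinge chute

## Task

Get the hinge chute ready for the next shift: seat the loose steel stop block flat and square in the pocket at the chute's foot, then drive its spring pin fully home with the mallet. After that load every hinge from the stock tray into the chute, each lying flat on its flat back with the knuckle on top and at the uphill end, so that they slide down and queue against the stop. Leave the mallet standing upright on its head in the middle of its rubber pad, handle level, and do not disturb the other stock on the bench.

Things in the scene. Friction and masses are not known exactly. Their poses are not given: they have to be found in the camera images.
- chute: Brown steel gravity chute fixed to the bench, 290 mm long, 112 mm wide. Origin on the bench under the centre of the stop's pocket at its low foot; +x is downhill (away from the robot), y across, z up. The foot is a solid block 50 mm high. The sloping bed rises towards -x at 28 degrees, from 58 mm above the bench at x = -23 mm to 180 mm at x = -253 mm.
- bed: The chute's slippery bed, 96 mm wide between side walls 21 mm high. Origin on the sheet at the middle of its low end; x downhill along the slope, y across, z square to it; it reaches up to x = -260 mm. A hinge lies across it, taking 48 mm of the slope. One set on its free edge at x = -190 mm, leaning uphill, falls on its back when let go and slides down.
- chute_pocket (a point): Centre of the floor of the stop's pocket in the chute's foot, 50 mm above the bench. The pocket is 44 mm (along the chute's x) by 64 mm (along y) and 8 mm deep, with 6 mm lips at the sides and front; its uphill wall is the lower end of the bed.
- stop: Loose steel stop block, 40 (x) by 60 (y) by 40 mm (z), 0.7 kg with its pin; origin in the centre of its underside. It stands on the bench, pin on top. Seated, its 60 mm side lies across the chute, either way round; there is finger room beside its 40 by 40 mm ends, above the 8 mm lips.
- stop_pin (a joint): Travel of the spring pin in the stop block: 0 with its head fully raised, 0.017 m when driven home, head down on the block. It stays where it is left and needs about 8 N to move.
- pin_top (a point): Centre of the top of the spring pin's flat round head (20 mm across, 5 mm thick), on the block's vertical centre line: 22 mm above the block's top when raised, 5 mm when home.
- mallet: Rubber mallet, 0.45 kg, standing on its striking face with the handle level. Head: black cylinder 70 mm across, 64 mm high; origin at the centre of its lower face, z up. Wooden handle from x = -33 to -198 mm, 22 mm wide, 26 mm high, its centre line 34 mm above the lower face. It balances about 10 mm from the head's axis towards the handle.
- mallet_grip (a point): Point on the centre line of the mallet's handle, 60 mm from the head's axis (25 mm clear of the head), a good place to hold it.
- pad: Black rubber pad, 150 x 150 x 4 mm, fixed flat on the bench, the mallet's place; origin in the centre of its underside.
- rack: Low brown stock tray fixed on the bench, 216 mm (x) by 112 mm (y), floor 8 mm thick; origin in the centre of its underside. Four slots along y at x = -78, -26, 26 and 78 mm, each 13 mm wide between ribs that rise 14 mm above the tray's floor, hold hinges on edge. Some slots may be empty.
- hinge_a: Folded steel butt hinge, 90 mm long (y), 10 mm thick (x = -5 to 5 mm), 48 mm high as it stands on its free edge, 0.3 kg; origin in the centre of the free edge, z towards the knuckle. The knuckle is a 16 mm barrel along y with its axis at x = 3, z = 40 mm: flush with the flat back (x = -5 mm), proud of the other side (to x = 11 mm). May face either way in the tray, or be absent.
- hinge_b: Another folded hinge just like hinge_a, with the same axes; may be absent.
- hinge_c: Another folded hinge just like hinge_a, with the same axes; may be absent.
- hinge_d: Another folded hinge just like hinge_a, with the same axes; may be absent.
- spray_can: Grey spray can, 66 mm across, 190 mm high; a bystander, to be left alone. Origin in the centre of its underside.
- spool_a: Wire spool, 70 mm across, 50 mm high; a bystander, to be left alone. Origin in the centre of its underside.
- spool_b: Wire spool, 70 mm across, 50 mm high; a bystander, to be left alone. Origin in the centre of its underside.
- tape: Roll of tape lying flat, 100 mm across, 45 mm high; a bystander, to be left alone. Origin in the centre of its underside.
- jar: Clear jar with a steel cap, 72 mm across, 85 mm high; a bystander, to be left alone. Origin in the centre of its underside.
- hinge_carton: Cardboard carton, 70 x 100 x 60 mm; a bystander, to be left alone. Origin in the centre of its underside.
Things that resemble listed ones, but are neither listed nor needed, are in the scene too. Leave any turquoise or yellow look-alike of the hinge_b alone. What is shaped like the hinge_a but purple is not meant.

How it is judged:
By the outcome, as a careful person would: the job done as asked, in the order asked, and still so for the second after the job is handed in, with the robot touching nothing.
Of hinge_a, hinge_b, hinge_c, hinge_d only 2 to 4 are there at a start; the rules pass over those that are not, and their reading is None.
At some moment in a run one of mallet may be knocked a few centimetres aside while the robot is not near it.
It also fails if it takes over 210 s, if anything falls off the work surface, if the arm or the gripper's body presses on something with over 40 N, if the wrist force passes 120 N, or if a joint passes its speed limit or range.

## Robot

A 7-joint arm with a two-finger parallel gripper is mounted at the origin on the work surface. World frame = base frame: x ahead of the robot, y to its left, z up, the work surface at z = 0. Lengths are in m, angles in rad, forces in N, time in s.
With the tool pointing down it reaches from about 0.4 to 0.85 m from the base axis. Payload 4.5 kg.
Tool frame: the origin (TCP) lies at the very end of the fingers, on their centre line; the grasp point (between the pads) lies 19 mm behind it; z points along the fingers, y is the line along which they close (so a half turn about z gives the same grasp; the last joint's range is limited). The gripper opens to 85 mm and grips with 20 to 120 N. Pads are 22 mm wide; open, the fingers measure 114 mm over their backs; the gripper's body (76 mm by 85 mm) begins 54 mm behind the grasp point. The pads swing forward as they close: fully open they stand 13 mm farther back than shut.
Start: joints at [-1.169, 0.689, -0.195, 1.565, 0.157, 0.902, -0.215], TCP at [0.225, 0.583, 0.231] pointing down, gripper open.
Joint ranges: [-3.01, 3.01], [-0.46, 2.08], [-1.47, 1.51], [0.13, 2.56], [-1, 4.14], [0.04, 2.09], [-2.66, 2.66]. Speed limits (rad/s): [2.57, 2.57, 3.14, 3.14, 3.14, 3.14, 3.14].

## Interface

Orientations are given as a unit quaternion [w, x, y, z].
In Python, from cell import env gives the robot as it stands.
- The arm moves only by the tool apply_moves, never from a script. Its argument "steps" is a list of rows, each an object with "offset": the shift along the tool's x, y, z scaled (see below), a list of three; "delta_rot": the turn, a rotation vector about the tool's x, y, z scaled (see below), a list of three; "grip": the closure, from 0 (fully open) to 1 (shut). A call has 1 to 20 rows; each row shifts and turns the commanded pose from where the row before left it, along the tool's axes as they then stand; what a row does not reach is not made up. The controller multiplies each number of a shift by 0.12 m and each number of a turn by 4 degrees. A row lasts 1/12 s, in which the tool goes at most 41.7 mm and 7.16 degrees, less where a joint would pass 70% of its speed; a pose out of reach is approached as far as the arm can. A call with a number of a shift or a turn outside -1 to 1 is refused whole. A call with a gripper value outside its range is refused whole. The fingers move at their own pace and stop on an object; the grip force is fixed at half the most. Time passes only in rows, so rows that do not move let the fingers close. It gives the time, the measured TCP pose, the force, the opening and the grip force at its end, in the units of the state.
- env.get_state(): the state, without advancing time (a new reading comes with each control period).
- env.capture(name): name is "scene" or "top"; returns (picture, depth): 420x560x3 uint8, red, green, blue; 420x560 float32, m along the optical axis (not along the pixel's ray), 0 where there is no reading.
- env.camera_model(name): a dict with "fx", "fy", "cx", "cy" (pixels), "R" (3x3) and "t" (3): a world point X has camera coordinates R X + t. Camera axes: x right, y down, z forward; pixel columns grow to the right and rows downward; lengths in m; the calibration is good to about 2 mm. A picture is of the moment at which its call begins. camera_model takes no time and is no camera call.
- env.close_job(): hands the job in; it is judged then, once.
The state is a dict: "t": time; "joints": joint angles; "joint_velocities": joint speeds; "joint_efforts": joint torques, N m; "position": TCP position; "ee_rot": TCP orientation; "contact_force": force on the tool from outside, world axes, zero at the start; "torque": the same for the moment, N m; "grip_width": finger opening in m; "grasp_force": force on a finger pad.
Only numpy, scipy, OpenCV 4.12 (cv2) and the standard library are available. Lean on these libraries where they do the work, as an engineer would, in place of code of your own. Each camera call takes 0.05 s, during which the arm holds its last target. There are 200 camera calls.

## Working session

There is one attempt and no reset: what is moved stays moved. The work goes in short steps, Python scripts to look and compute and a tool call to move; the robot and the scene stay as the last step left them, time stands still between calls to the robot, and variables do not carry over. Pictures are saved under pics/ and viewed, at most 14 in all, crops included, and the job is handed in when it is done.

Besides the shell and the picture viewer there is one more tool, called by a JSON object that holds its "method" and its "body". apply_moves: Moves the arm, as the interface text tells. Its arguments: {"type":"object","properties":{"steps":{"type":"array"}},"required":["steps"]}

```bash
ls; mkdir -p pics; python3 - <<'E'
from cell import env
import cv2,numpy as np
s=env.get_state(); print({k:np.round(v,3).tolist() for k,v in s.items()})
for n in("scene","top"):
    p,d=env.capture(n); cv2.imwrite(f"pics/{n}0.png",p[:,:,::-1]); np.savez(f"{n}0.npz",p=p,d=d)
    m=env.camera_model(n); print(n,{k:np.round(v,3).tolist() for k,v in m.items()}, (d>0).mean())
E
```

```text
pics
{'t': 0.0, 'joints': [-1.169, 0.69, -0.195, 1.566, 0.157, 0.902, -0.215], 'joint_velocities': [-0.002, 0.0, 0.0, 0.0, 0.0, -0.001, 0.001], 'joint_efforts': [0.001, -53.961, -1.266, -15.854, 0.009, 0.01, 0.0], 'position': [0.225, 0.583, 0.23], 'ee_rot': [-0.0, 0.183, 0.983, -0.001], 'contact_force': [1.118, -0.462, 0.358], 'torque': [0.014, -0.011, -0.045], 'grasp_force': 0.0, 'grip_width': 0.085}
scene {'fx': 403.843, 'fy': 403.843, 'cx': 283.24, 'cy': 207.541, 'R': [[0.789, 0.614, -0.013], [0.336, -0.449, -0.828], [-0.514, 0.649, -0.561]], 't': [-0.434, -0.118, 1.372]} 0.9961862244897959
top {'fx': 417.019, 'fy': 417.019, 'cx': 288.9, 'cy': 206.521, 'R': [[0.022, -1.0, 0.005], [-0.991, -0.022, -0.134], [0.134, -0.002, -0.991]], 't': [-0.012, 0.571, 1.108]} 0.9960884353741497
```

View pics/scene0.png

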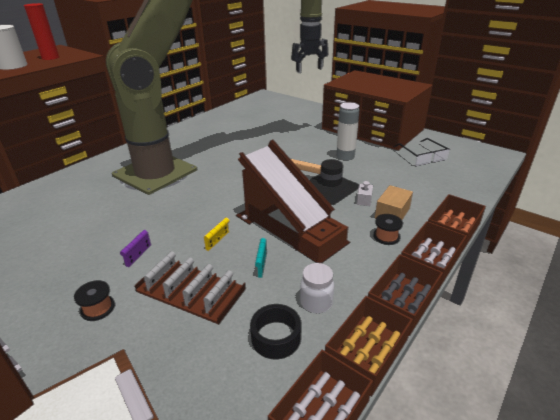

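View pics/top0.png

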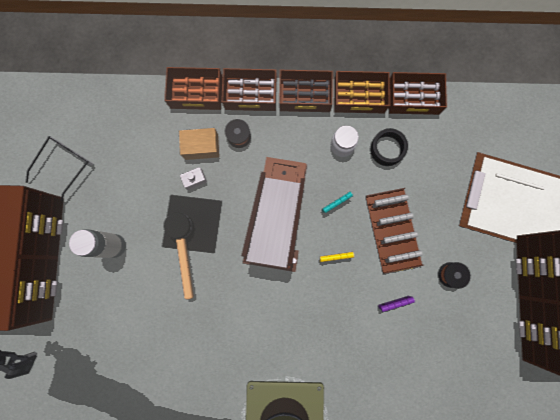

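The scene view shows four hinges in the tray (about 190,285), the chute at (290,205), the stop at (365,193) and the mallet on its pad at (331,175). In the top view the stop is at (193,178), the mallet head at (182,225), the chute foot at (286,165) and the hinges at (390-405, 200-257).

```bash
cat > h.py <<'E'
from cell import env
import cv2,numpy as np
from scipy.spatial.transform import Rotation as Ro
def cloud(n,d):
    m=env.camera_model(n); R=np.array(m["R"]);t=np.array(m["t"])
    v,u=np.mgrid[:d.shape[0],:d.shape[1]]
    c=np.stack([(u-m["cx"])/m["fx"]*d,(v-m["cy"])/m["fy"]*d,d],-1)
    return (c-t)@R
def ray(n,u,v,z):
    m=env.camera_model(n); R=np.array(m["R"]);t=np.array(m["t"])
    o=-R.T@t; w=R.T@np.array([(u-m["cx"])/m["fx"],(v-m["cy"])/m["fy"],1])
    return o+w*(z-o[2])/w[2]
def rect(P):
    (c,s,a)=cv2.minAreaRect((P[:,:2]*1000).astype(np.float32)); return np.round(c,1),np.round(s,1),round(a,1)
E
python3 - <<'E'
from h import *
T=np.load("top0.npz");S=np.load("scene0.npz")
X=cloud("top",T["d"]);Y=cloud("scene",S["d"])
def box(Z,u0,u1,v0,v1): return Z[v0:v1,u0:u1].reshape(-1,3)
b=box(X,100,160,300,340);print("bench",b[:,2].mean(),b[:,2].std())
def show(n,Z,b,zl,zh):
    p=box(Z,*b);p=p[(p[:,2]>zl)&(p[:,2]<zh)]
    if len(p)>3: print(n,len(p),rect(p),"z %.4f %.4f"%(np.median(p[:,2]),p[:,2].max()),"mean",np.round(p.mean(0)*1000,1))
show("stop",X,(175,212,160,195),.035,.05)
show("stoppin",X,(175,212,160,195),.053,.08)
show("mallet head",X,(160,200,205,245),.055,.08)
show("handle",X,(170,205,235,305),.035,.055)
show("foot",X,(255,315,150,185),.045,.06)
for i,(u,v) in enumerate([(391,200),(396,219),(400,239),(404,257)]): show("h%d"%i,X,(u-22,u+22,v-8,v+8),.045,.07)
show("rack",X,(355,435,180,280),.010,.03)
p=box(X,235,315,150,280);p=p[p[:,2]>.045];print("chute",rect(p),p[:,2].max())
E
python3 - <<'E'
import cv2
a=cv2.imread('pics/top0.png')
s=cv2.imread('pics/scene0.png')
o=cv2.hconcat([cv2.resize(s[240:325,125:255],(780,510),interpolation=cv2.INTER_CUBIC)])
cv2.imwrite('pics/rack.png',o)
E
```

```text
bench 0.0024639411634126652 0.05872167757886423
stop 260 (array([647.4, 271.8]), array([41.4, 59.7]), 24.3) z 0.0393 0.0443 mean [646.6 270.8  39.3]
stoppin 41 (array([647.8, 272.1]), array([18.3, 17.1]), 61.8) z 0.0616 0.0677 mean [648.  271.7  61.5]
mallet head 549 (array([511.6, 301. ]), array([69. , 68.1]), 77.1) z 0.0671 0.0741 mean [511.2 299.8  66.8]
handle 562 (array([401.4, 274.4]), array([167.6,  34.3]), 12.6) z 0.0494 0.0549 mean [400.  276.8  48.7]
foot 825 (array([667.3,  17.8]), array([112. ,  68.3]), 81.2) z 0.0500 0.0600 mean [670.7  17.3  51. ]
h0 201 (array([ 594.9, -277. ]), array([16.5, 90.3]), 12.3) z 0.0534 0.0613 mean [ 594.4 -275.8   53.3]
h1 198 (array([ 544.7, -289.6]), array([16.1, 89.8]), 12.7) z 0.0538 0.0609 mean [ 544.5 -289.4   53.6]
h2 204 (array([ 493.8, -299.5]), array([15.8, 90. ]), 12.5) z 0.0534 0.0603 mean [ 493.8 -299.5   53.3]
h3 206 (array([ 443.3, -311.6]), array([15.6, 90.1]), 12.8) z 0.0539 0.0599 mean [ 443.4 -311.3   53.5]
rack 690 (array([ 515.4, -291.8]), array([223.3, 112.1]), 13.1) z 0.0181 0.0298 mean [ 509.8 -287.6   17.1]
chute (array([556.5,  33.2]), array([120.1, 292.9]), 82.1) 1.1745781388452265
```

View pics/rack.png

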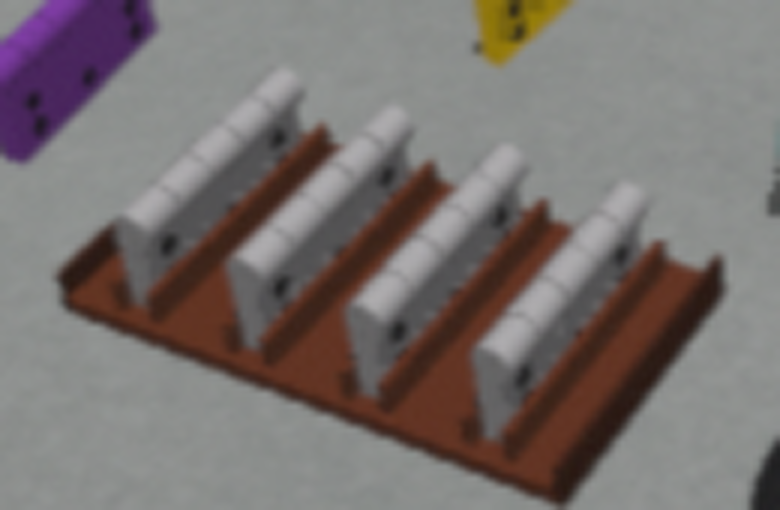

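The crop shows all four hinges in the same attitude, and the knuckle appears to overhang the right-hand (+x) side. I'll check that numerically, and fit the chute's axes at the same time.

```bash
python3 - <<'E'
from h import *
T=np.load("top0.npz");S=np.load("scene0.npz")
X=cloud("top",T["d"]).reshape(-1,3);Y=cloud("scene",S["d"]).reshape(-1,3)
a=np.radians(12.8);ux=np.array([np.cos(a),np.sin(a)]);uy=np.array([-ux[1],ux[0]])
for i,c in enumerate([(594.9,-277),(544.7,-289.6),(493.8,-299.5),(443.3,-311.6)]):
    q=(Y[:,:2]*1000-c); A=q@ux;B=q@uy
    r=[]
    for z in (28,33,38,42,46,50,54):
        m=(abs(A)<14)&(abs(B)<38)&(abs(Y[:,2]*1000-z)<2.5)
        r.append((z,int(m.sum()),round(float(np.median(A[m])),1)))
    # top-cam barrel axis centre
    print(i,r)
# chute: bed points in top view
img=T["p"].reshape(-1,3)
m=(X[:,0]>.36)&(X[:,0]<.74)&(abs(X[:,1]-.03)<.12)&(X[:,2]>.045)&(X[:,2]<.25)
P=X[m];C=img[m].astype(int)
foot=P[(P[:,2]<.062)&(P[:,0]>.6)];print("foot",rect(foot))
grey=(abs(C[:,0]-C[:,2])<30)&(C.min(1)>110)
G=P[grey];print("bed",len(G),rect(G))
A=np.c_[G[:,:2],np.ones(len(G))];k=np.linalg.lstsq(A,G[:,2],rcond=None)[0]
for _ in range(4):
    r=A@k-G[:,2];g=abs(r)<.004;k=np.linalg.lstsq(A[g],G[g,2],rcond=None)[0]
print("slope deg",np.degrees(np.arctan(np.hypot(*k[:2]))),"downhill yaw",np.degrees(np.arctan2(-k[1],-k[0])),k,g.mean(),rect(G[g]))
ch=P
print("chute all",rect(P))
print("camera scene",-np.array(env.camera_model("scene")["R"]).T@np.array(env.camera_model("scene")["t"]))
E
python3 - <<'E'
import cv2
a=cv2.imread('pics/top0.png')
cv2.imwrite('pics/c.png',cv2.resize(a[150:280,150:320],(785,600),interpolation=cv2.INTER_CUBIC))
E
```

```text
0 [(28, 39, 1.1), (33, 40, 1.2), (38, 11, 1.5), (42, 1, 5.3), (46, 14, 6.6), (50, 48, 6.6), (54, 141, 2.2)]
1 [(28, 39, 0.9), (33, 42, 0.8), (38, 19, 1.3), (42, 2, 3.3), (46, 20, 6.0), (50, 48, 6.3), (54, 122, 2.9)]
2 [(28, 41, 0.5), (33, 40, 0.6), (38, 28, 1.0), (42, 2, 4.0), (46, 18, 6.0), (50, 53, 6.0), (54, 116, 3.1)]
3 [(28, 41, 0.5), (33, 48, 0.7), (38, 29, 0.7), (42, 1, 2.7), (46, 23, 5.3), (50, 50, 5.9), (54, 108, 3.6)]
foot (array([664.6,  17.7]), array([111.7,  74.6]), 82.3)
bed 3326 (array([554.4,  38.3]), array([110.4, 281. ]), 82.0)
slope deg 28.02088372546292 downhill yaw -7.990162143331078 [-0.52701066  0.07397424  0.39451986] 0.9350571256764882 (array([528.3,  37.1]), array([ 96. , 229.8]), 82.0)
chute all (array([551.2,  -5.7]), array([199.1, 293.2]), 82.3)
camera scene [ 1.0879345  -0.67721773  0.66610793]
```

View pics/c.png

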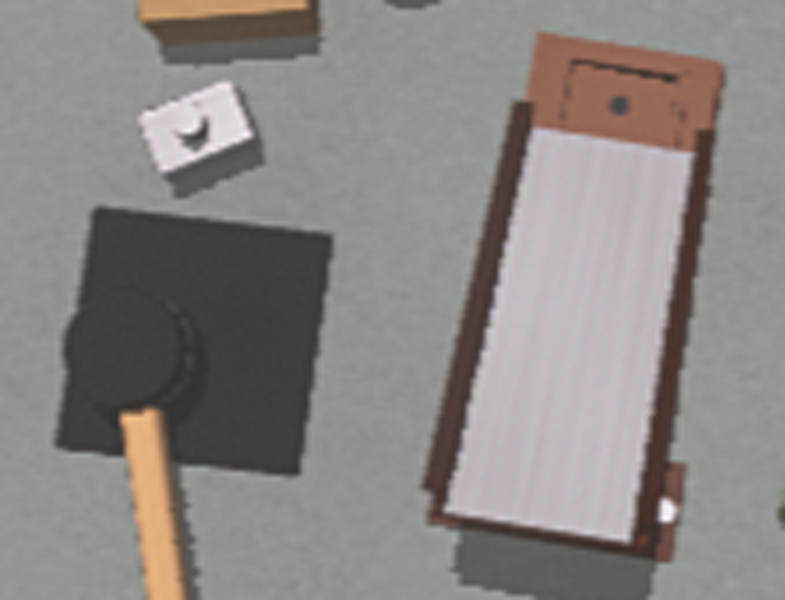

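The close-up shows the stop's pin at crop (194,127), the pad corners at (95,207), (332,233), (300,475) and (57,447), and the pocket's floor hole at (619,105). I'll convert those to world positions and cross-check them, then write the move planner.

```bash
cat >> h.py <<'E'
def Rtool(yawY,tilt=0,tyaw=0):
    "tool pointing down with its y at world yaw yawY; then leaned by tilt deg so that the gripper body leans towards world yaw tyaw"
    a=np.radians(yawY); y=np.array([np.cos(a),np.sin(a),0]); z=np.array([0,0,-1.]); x=np.cross(y,z)
    R=np.c_[x,y,z]
    b=np.radians(tyaw); ax=np.array([-np.sin(b),np.cos(b),0])   # turn about z x dir
    return Ro.from_rotvec(ax*np.radians(tilt)).as_matrix()@R
def plan(legs,cur=None):
    "legs: (pos mm, R or None, max mm per row); prints per leg n rows, offset, rot units"
    s=env.get_state(); q=np.array(s["ee_rot"]); R=Ro.from_quat(q[[1,2,3,0]]).as_matrix(); p=np.array(s["position"])*1000
    if cur is not None: p,R=np.array(cur[0],float),cur[1]
    for pos,Rt,mx in legs:
        Rt=R if Rt is None else Rt; pos=np.array(pos,float)
        w=Ro.from_matrix(R.T@Rt).as_rotvec(degrees=True)
        n=int(max(np.ceil(np.linalg.norm(pos-p)/mx),np.ceil(np.abs(w).max()/4-.01),1))
        M=sum(R@Ro.from_rotvec(w/n*i,degrees=True).as_matrix() for i in range(n))
        off=np.linalg.solve(M,pos-p)/120
        print(n,"rows off",np.round(off,3).tolist(),"rot",np.round(w/n/4,3).tolist()); p,R=pos,Rt
def st():
    s=env.get_state();q=np.array(s["ee_rot"]);R=Ro.from_quat(q[[1,2,3,0]]).as_matrix()
    print("t %.2f"%s["t"],"p",np.round(np.array(s["position"])*1000,1),"yawY %.1f"%np.degrees(np.arctan2(R[1,1],R[0,1])),"z",np.round(R[:,2],3),"w %.1f"%(s["grip_width"]*1000),"gf %.0f"%s["grasp_force"],"F",np.round(s["contact_force"],1),"q",np.round(s["joints"],2))
E
python3 - <<'E'
from h import *
k=4.616
print("hole",ray("top",150+619/k,150+105/k,.05)*1000)
T=np.load("top0.npz");p=T["p"].astype(int);X=cloud("top",T["d"])
# pad: dark, low
m=(p.max(2)<75)&(X[...,2]<.012)&(X[...,2]>-.005)&(X[...,0]>.4)&(X[...,0]<.62)&(X[...,1]>.18)&(X[...,1]<.42)
print("pad",m.sum(),rect(X[m]))
c=[ray("top",150+a/k,150+b/k,.004)[:2]*1000 for a,b in[(95,207),(332,233),(300,475),(57,447)]];print("pad corners",np.round(c,0).tolist(),np.mean(c,0))
# foot front edge/outline in the top view: brown pixels at z .045-.062
ch=np.array([665.,17.9]);a=np.radians(-8);R2=np.array([[np.cos(a),np.sin(a)],[-np.sin(a),np.cos(a)]])
for n in("top","scene"):
    D=np.load(n+"0.npz");Z=cloud(n,D["d"]).reshape(-1,3);q=(Z[:,:2]*1000-ch)@R2.T
    f=(abs(q[:,0])<60)&(abs(q[:,1])<80)&(Z[:,2]>.05)&(Z[:,2]<.07)&(q[:,0]>-5)
    print(n,"foot x max",np.percentile(q[f,0],[98,100]),"y",np.percentile(q[f,1],[0,1,99,100]))
    g=(abs(q[:,0])<15)&(abs(q[:,1])<25);print("floor z",np.median(Z[g,2]))
    b=(abs(Z[:,0]-.6474)<.006)&(abs(Z[:,1]-.2718)<.1)
print("scene stop");Y=cloud("scene",np.load("scene0.npz")["d"]).reshape(-1,3)
m=(np.hypot(Y[:,0]-.6474,Y[:,1]-.2718)<.06)&(Y[:,2]>.036)&(Y[:,2]<.046);print(rect(Y[m]))
s=Rtool(114.3);plan([((648,272,110),Rtool(114.3),40),((648,272,9),None,20)])
E
```

```text
hole [663.25368568  15.60312118  50.        ]
pad 2011 (array([521.9, 272.2]), array([147. , 148.8]), 84.3)
pad corners [[602.0, 337.0], [589.0, 191.0], [441.0, 203.0], [454.0, 351.0]] [521.58591377 270.4596856 ]
top foot x max [34.81803462 35.52252057] y [-55.78381823 -53.75883371  54.44539749  55.7856445 ]
floor z 0.049142461736304786
scene foot x max [36.13319652 37.22343927] y [-59.63530478 -58.5009003   51.52671865  53.53797344]
floor z 0.05092887597316769
scene stop
(array([649.2, 266.6]), array([40.2, 61. ]), 25.9)
14 rows off [-0.259, -0.19, 0.072] rot [-0.002, -0.001, -0.81]
6 rows off [-0.0, 0.0, 0.14] rot [0.0, 0.0, 0.0]
```

{"method": "apply_moves", "body": {"steps": [{"offset": [-0.26, -0.19, 0.072], "delta_rot": [0, 0, -0.81], "grip": 0}, {"offset": [-0.26, -0.19, 0.072], "delta_rot": [0, 0, -0.81], "grip": 0}, {"offset": [-0.26, -0.19, 0.072], "delta_rot": [0, 0, -0.81], "grip": 0}, {"offset": [-0.26, -0.19, 0.072], "delta_rot": [0, 0, -0.81], "grip": 0}, {"offset": [-0.26, -0.19, 0.072], "delta_rot": [0, 0, -0.81], "grip": 0}, {"offset": [-0.26, -0.19, 0.072], "delta_rot": [0, 0, -0.81], "grip": 0}, {"offset": [-0.26, -0.19, 0.072], "delta_rot": [0, 0, -0.81], "grip": 0}, {"offset": [-0.26, -0.19, 0.072], "delta_rot": [0, 0, -0.81], "grip": 0}, {"offset": [-0.26, -0.19, 0.072], "delta_rot": [0, 0, -0.81], "grip": 0}, {"offset": [-0.26, -0.19, 0.072], "delta_rot": [0, 0, -0.81], "grip": 0}, {"offset": [-0.26, -0.19, 0.072], "delta_rot": [0, 0, -0.81], "grip": 0}, {"offset": [-0.26, -0.19, 0.072], "delta_rot": [0, 0, -0.81], "grip": 0}, {"offset": [-0.26, -0.19, 0.072], "delta_rot": [0, 0, -0.81], "grip": 0}, {"offset": [-0.26, -0.19, 0.072], "delta_rot": [0, 0, -0.81], "grip": 0}, {"offset": [0, 0, 0], "delta_rot": [0, 0, 0], "grip": 0}]}}

```text
t: 1.35
position: [0.6579, 0.2641, 0.1069]
ee_rot: [0.001, -0.206, 0.979, -0.003]
contact_force: [0.5, -2.6, -0.8]
grip_width: 0.0854
grasp_force: 0.0
```

```bash
python3 - <<'E'
from h import *
st();plan([((648,271,70),Rtool(114.3),40),((648,271,9),None,20)])
E
```

```text
t 1.35 p [657.9 264.1 106.9] yawY 113.8 z [ 0.004 -0.005 -1.   ] w 85.4 gf 0 F [ 0.5 -2.6 -0.8] q [-0.24  0.97 -0.45  1.37  0.49  0.91  1.17]
1 rows off [0.053, 0.088, 0.307] rot [-0.09, 0.023, -0.134]
4 rows off [-0.0, 0.0, 0.127] rot [0.0, 0.0, 0.0]
```

{"method": "apply_moves", "body": {"steps": [{"offset": [0.053, 0.088, 0.307], "delta_rot": [-0.09, 0.02, -0.13], "grip": 0}, {"offset": [0, 0, 0], "delta_rot": [0, 0, 0], "grip": 0}, {"offset": [0, 0, 0], "delta_rot": [0, 0, 0], "grip": 0}, {"offset": [0, 0, 0], "delta_rot": [0, 0, 0], "grip": 0}]}}

```text
t: 1.68
position: [0.6398, 0.2797, 0.0742]
ee_rot: [-0.001, -0.215, 0.977, 0.003]
contact_force: [0.3, -0.1, 0.4]
grip_width: 0.0856
grasp_force: 0.0
```

```bash
python3 - <<'E'
from h import *
st();plan([((648,271,70),Rtool(114.3),40),((648,271,10),None,20)])
p,d=env.capture("top");cv2.imwrite("pics/a.png",p[:,:,::-1])
E
```

```text
t 1.68 p [639.8 279.7  74.2] yawY 114.9 z [-0.004  0.005 -1.   ] w 85.6 gf 0 F [ 0.3 -0.1  0.4] q [-0.26  1.   -0.44  1.42  0.5   0.83  1.14]
1 rows off [-0.031, -0.094, 0.034] rot [0.09, -0.019, 0.14]
3 rows off [-0.0, 0.0, 0.167] rot [0.0, 0.0, 0.0]
```

{"method": "apply_moves", "body": {"steps": [{"offset": [-0.031, -0.094, 0.034], "delta_rot": [0.09, -0.02, 0.14], "grip": 0}, {"offset": [0, 0, 0], "delta_rot": [0, 0, 0], "grip": 0}, {"offset": [0, 0, 0], "delta_rot": [0, 0, 0], "grip": 0}, {"offset": [0, 0, 0], "delta_rot": [0, 0, 0], "grip": 0}, {"offset": [0, 0, 0], "delta_rot": [0, 0, 0], "grip": 0}]}}

```text
t: 2.15
position: [0.6482, 0.2707, 0.0697]
ee_rot: [0.0, -0.21, 0.978, 0.0]
contact_force: [-0.3, -0.0, -0.5]
grip_width: 0.0852
grasp_force: 0.0
```

```bash
python3 - <<'E'
from h import *
st();plan([((648,271,70),Rtool(114.3),40),((648,271,10),None,20)])
E
```

```text
t 2.15 p [648.2 270.7  69.7] yawY 114.2 z [ 0.  0. -1.] w 85.2 gf 0 F [-0.3 -0.  -0.5] q [-0.25  1.01 -0.44  1.41  0.51  0.83  1.14]
1 rows off [0.001, 0.003, -0.002] rot [0.005, 0.007, -0.014]
3 rows off [-0.0, 0.0, 0.167] rot [0.0, 0.0, 0.0]
```

Settled and accurate now. Next I descend, grip, and lift slightly.

{"method": "apply_moves", "body": {"steps": [{"offset": [0, 0, 0.1], "delta_rot": [0, 0, 0], "grip": 0}, {"offset": [0, 0, 0.1], "delta_rot": [0, 0, 0], "grip": 0}, {"offset": [0, 0, 0.1], "delta_rot": [0, 0, 0], "grip": 0}, {"offset": [0, 0, 0.1], "delta_rot": [0, 0, 0], "grip": 0}, {"offset": [0, 0, 0.1], "delta_rot": [0, 0, 0], "grip": 0}, {"offset": [0, 0, 0], "delta_rot": [0, 0, 0], "grip": 0}, {"offset": [0, 0, 0], "delta_rot": [0, 0, 0], "grip": 0.3}, {"offset": [0, 0, 0], "delta_rot": [0, 0, 0], "grip": 1}, {"offset": [0, 0, 0], "delta_rot": [0, 0, 0], "grip": 1}, {"offset": [0, 0, 0], "delta_rot": [0, 0, 0], "grip": 1}, {"offset": [0, 0, 0], "delta_rot": [0, 0, 0], "grip": 1}, {"offset": [0, 0, 0], "delta_rot": [0, 0, 0], "grip": 1}]}}

```text
t: 3.15
position: [0.6487, 0.2708, 0.0101]
ee_rot: [0.001, -0.21, 0.978, 0.0]
contact_force: [0.0, -0.6, 0.6]
grip_width: 0.0589
grasp_force: 68.5
```

```bash
python3 - <<'E'
from h import *
st()
p,d=env.capture("scene");a=cv2.resize(p[150:250,310:440,::-1],(780,600),interpolation=cv2.INTER_CUBIC);cv2.imwrite("pics/b.png",a)
E
```

```text
t 3.15 p [648.7 270.8  10.1] yawY 114.2 z [ 0.001  0.001 -1.   ] w 58.9 gf 68 F [ 0.  -0.6  0.6] q [-0.27  1.09 -0.41  1.42  0.54  0.74  1.11]
```

View pics/b.png

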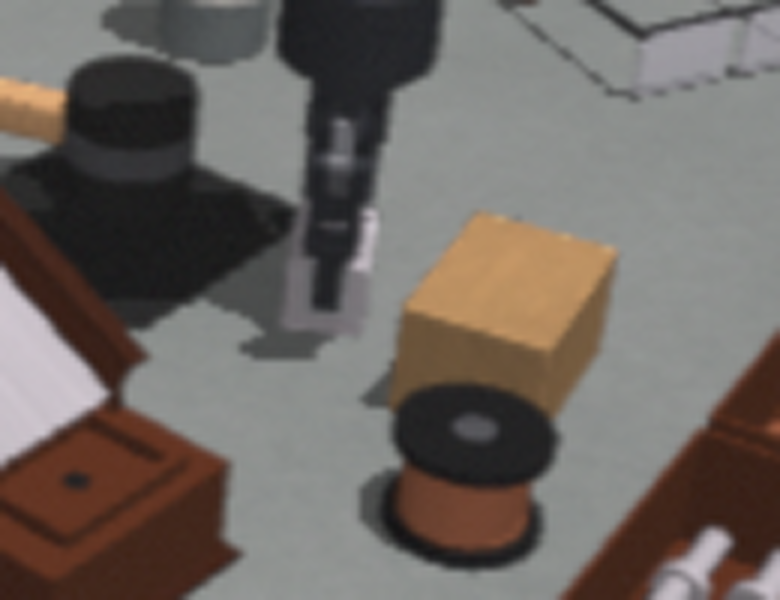

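The fingers have the block square across its 40×40 ends, with the finger at crop (325,290) centred on the face and its tip about 10 mm above the bench. Next I lift and carry it over the pocket.

```bash
python3 - <<'E'
from h import *
plan([((648.7,270.8,120),None,40),((665,17,120),Rtool(82),35),((665,17,75),None,20)])
E
```

```text
3 rows off [-0.0, 0.0, -0.305] rot [0.0, 0.0, 0.0]
9 rows off [0.026, -0.237, -0.0] rot [0.001, 0.002, 0.895]
3 rows off [-0.0, 0.0, 0.125] rot [0.0, 0.0, 0.0]
```

{"method": "apply_moves", "body": {"steps": [{"offset": [0, 0, -0.3], "delta_rot": [0, 0, 0], "grip": 1}, {"offset": [0, 0, -0.3], "delta_rot": [0, 0, 0], "grip": 1}, {"offset": [0, 0, -0.3], "delta_rot": [0, 0, 0], "grip": 1}, {"offset": [0.026, -0.237, 0], "delta_rot": [0, 0, 0.895], "grip": 1}, {"offset": [0.026, -0.237, 0], "delta_rot": [0, 0, 0.895], "grip": 1}, {"offset": [0.026, -0.237, 0], "delta_rot": [0, 0, 0.895], "grip": 1}, {"offset": [0.026, -0.237, 0], "delta_rot": [0, 0, 0.895], "grip": 1}, {"offset": [0.026, -0.237, 0], "delta_rot": [0, 0, 0.895], "grip": 1}, {"offset": [0.026, -0.237, 0], "delta_rot": [0, 0, 0.895], "grip": 1}, {"offset": [0.026, -0.237, 0], "delta_rot": [0, 0, 0.895], "grip": 1}, {"offset": [0.026, -0.237, 0], "delta_rot": [0, 0, 0.895], "grip": 1}, {"offset": [0.026, -0.237, 0], "delta_rot": [0, 0, 0.895], "grip": 1}, {"offset": [0, 0, 0.12], "delta_rot": [0, 0, 0], "grip": 1}, {"offset": [0, 0, 0.12], "delta_rot": [0, 0, 0], "grip": 1}, {"offset": [0, 0, 0.12], "delta_rot": [0, 0, 0], "grip": 1}, {"offset": [0, 0, 0], "delta_rot": [0, 0, 0], "grip": 1}, {"offset": [0, 0, 0], "delta_rot": [0, 0, 0], "grip": 1}, {"offset": [0, 0, 0], "delta_rot": [0, 0, 0], "grip": 1}, {"offset": [0, 0, 0], "delta_rot": [0, 0, 0], "grip": 1}]}}

```text
t: 4.78
position: [0.6651, 0.0176, 0.0749]
ee_rot: [0.001, 0.069, 0.998, 0.0]
contact_force: [-0.4, 0.8, -6.4]
grip_width: 0.0591
grasp_force: 69.7
```

```bash
python3 - <<'E'
from h import *
st();plan([((665,17,75),Rtool(82),35)])
p,d=env.capture("scene");P,D=env.capture("top")
np.savez("s1.npz",p=p,d=d);np.savez("t1.npz",p=P,d=D)
a=cv2.resize(p[180:280,250:380,::-1],(780,600),interpolation=cv2.INTER_CUBIC);cv2.imwrite("pics/d.png",a)
E
```

```text
t 4.78 p [665.1  17.6  74.9] yawY 82.1 z [ 0.002  0.    -1.   ] w 59.1 gf 70 F [-0.4  0.8 -6.4] q [ 0.07  0.95 -0.32  1.54  0.41  0.72  1.  ]
1 rows off [0.0, -0.005, -0.001] rot [0.01, 0.021, 0.017]
```

View pics/d.png

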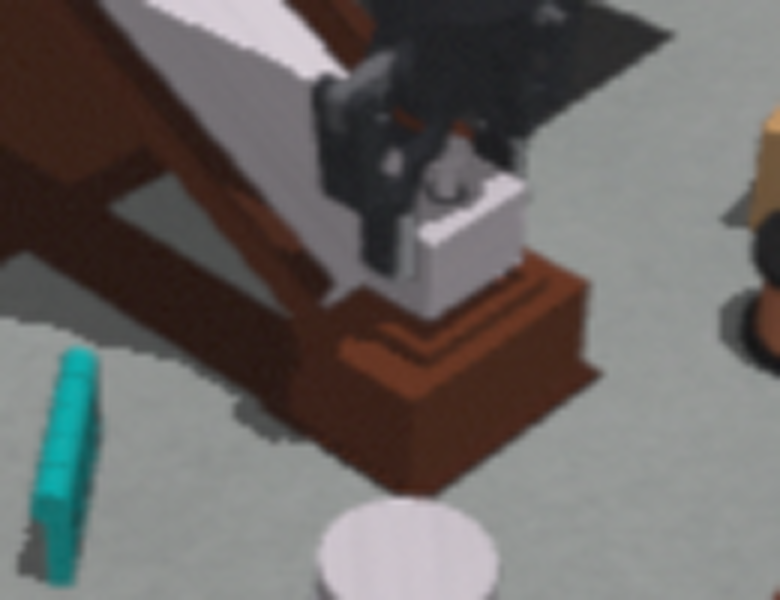

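The block is held level above the pocket, with its near bottom corner at crop (430,318), the pocket's inner lip corner near (430,360) and the foot's outer corner at (415,400). I'll compare these in the chute frame, then in the depth cloud too.

```bash
python3 - <<'E'
from h import *
ch=np.array([665.,17.9]);a=np.radians(-8);R2=np.array([[np.cos(a),np.sin(a)],[-np.sin(a),np.cos(a)]])
f=lambda n,u,v,z:np.round((ray(n,u,v,z)[:2]*1000-ch)@R2.T,1)
for nm,u,v,z in[("blk corner",430,318,.065),("blk top near corner",425,240,.105),("blk top right",522,185,.105),("blk bottom right",522,262,.065),("lip in",430,360,.058),("foot outer",415,400,.058),("foot right",587,285,.058)]:print(nm,f("scene",250+u/6,180+v/6,z))
for n,F in(("scene","s1.npz"),("top","t1.npz")):
    D=np.load(F);Z=cloud(n,D["d"]).reshape(-1,3);q=(Z[:,:2]*1000-ch)@R2.T;z=Z[:,2]*1000
    g=(abs(z-104)<4)&(abs(q[:,1])<35)&(q[:,0]>2)&(q[:,0]<35);print(n,"block top front half: x",np.percentile(q[g,0],[50,95,100]),"y",np.percentile(q[g,1],[0,3,97,100]),g.sum(),np.median(z[g]))
    g=(z>70)&(z<98)&(abs(q[:,1])<25)&(q[:,0]>5)&(q[:,0]<35);print("  front face x",np.percentile(q[g,0],[10,50,90]) if g.sum() else 0,g.sum())
    g=(z>15)&(z<45)&(abs(q[:,1])<45)&(q[:,0]>5)&(q[:,0]<55);print("  foot front face x",np.percentile(q[g,0],[10,50,90]) if g.sum() else 0,g.sum())
    D=np.load(n+"0.npz");Z=cloud(n,D["d"]).reshape(-1,3);q=(Z[:,:2]*1000-ch)@R2.T;z=Z[:,2]*1000
    g=(z>55)&(abs(q[:,1])<25)&(q[:,0]>15)&(q[:,0]<45);print("  lip x",np.percentile(q[g,0],[2,50,98]))
    g=(abs(q[:,0]-22)<5)&(z>45)&(z<63)&(abs(q[:,1])<70);print("  side extents",np.percentile(q[g,1],[1,99]))
E
```

```text
blk corner [ 18.1 -28.1]
blk top near corner [ 16.6 -31.8]
blk top right [19.2 24.7]
blk bottom right [20.  27.6]
lip in [ 30.4 -41.6]
foot outer [ 42.8 -64.5]
foot right [43.6 41.8]
scene block top front half: x [12.83119404 20.04488782 21.20818719] y [-34.96010339 -31.44223374  28.15944099  31.75101624] 140 105.2982972793937
  front face x [18.21109864 19.37709715 20.48406657] 115
  foot front face x [34.88119356 35.85900293 36.84865328] 206
  lip x [20.69669545 25.54343805 28.2455972 ]
  side extents [-59.2125052   50.80267591]Traceback (most recent call last):
  File "<stdin>", line 7, in <module>
    return _quantile_unchecked(
        a, q, axis, out, overwrite_input, method, keepdims, weights)
    return _ureduce(a,
                    func=_quantile_ureduce_func,
    ...<5 lines>...
                    overwrite_input=overwrite_input,
                    method=method)
    r = func(a, **kwargs)
    result = _quantile(arr,
                       quantiles=q,
    ...<2 lines>...
                       out=out,
                       weights=wgt)
    slices_having_nans = np.isnan(arr[-1, ...])
                                  ~~~^^^^^^^^^
IndexError: index -1 is out of bounds for axis 0 with size 0
```

```bash
python3 - <<'E'
from h import *
ch=np.array([665.,17.9]);a=np.radians(-8);R2=np.array([[np.cos(a),np.sin(a)],[-np.sin(a),np.cos(a)]])
pc=lambda v,p:np.round(np.percentile(v,p),1) if len(v) else None
for n in("scene","top"):
    D=np.load(n+"0.npz");Z=cloud(n,D["d"]).reshape(-1,3);q=(Z[:,:2]*1000-ch)@R2.T;z=Z[:,2]*1000;p=D["p"].reshape(-1,3).astype(int)
    g=(z>55.5)&(z<61)&(q[:,0]>-5)&(q[:,0]<35)&(abs(q[:,1])<60);print(n,"lip pts",g.sum(),"y",pc(q[g,1],[0,2,98,100]),"x",pc(q[g,0],[98,100]))
    g=(abs(q[:,0])<12)&(abs(q[:,1])<12);pg=p[g].sum(1);w=np.clip(np.median(pg)-40-pg,0,None);print(" hole",(q[g]*w[:,None]).sum(0)/w.sum(),w.astype(bool).sum())
D=np.load("t1.npz");Z=cloud("top",D["d"]).reshape(-1,3);q=(Z[:,:2]*1000-ch)@R2.T;z=Z[:,2]*1000;p=D["p"].reshape(-1,3).astype(int)
g=(abs(z-105)<6)&(abs(q[:,1])<45)&(q[:,0]>5)&(q[:,0]<35)&(p.min(1)>120);print("top block",g.sum(),pc(q[g,1],[0,3,97,100]),pc(q[g,0],[97,100]))
E
```

```text
scene lip pts 117 y [-42.2 -40.7  35.   36.4] x [28.1 28.3]
 hole [-1.40743399 -3.29391974] 8
top lip pts 78 y [-37.8 -37.3  37.   37.6] x [26.9 27.4]
 hole [-0.7063029  -1.25182718] 15
top block 0 None None
```

{"method": "apply_moves", "body": {"steps": [{"offset": [0, -0.01, 0.02], "delta_rot": [0, 0, 0], "grip": 1}, {"offset": [0, 0, 0.02], "delta_rot": [0, 0, 0], "grip": 1}, {"offset": [0, 0, 0.02], "delta_rot": [0, 0, 0], "grip": 1}, {"offset": [0, 0, 0.02], "delta_rot": [0, 0, 0], "grip": 1}, {"offset": [0, 0, 0.015], "delta_rot": [0, 0, 0], "grip": 1}, {"offset": [0, 0, 0], "delta_rot": [0, 0, 0], "grip": 1}, {"offset": [0, 0, 0], "delta_rot": [0, 0, 0], "grip": 1}, {"offset": [0, 0, 0], "delta_rot": [0, 0, 0], "grip": 1}]}}

```text
t: 5.55
position: [0.6643, 0.0158, 0.0627]
ee_rot: [0.0, 0.07, 0.998, 0.0]
contact_force: [0.4, -0.5, -6.5]
grip_width: 0.0587
grasp_force: 69.8
```

{"method": "apply_moves", "body": {"steps": [{"offset": [0, 0, 0.01], "delta_rot": [0, 0, 0], "grip": 1}, {"offset": [0, 0, 0.01], "delta_rot": [0, 0, 0], "grip": 1}, {"offset": [0, 0, 0.005], "delta_rot": [0, 0, 0], "grip": 1}, {"offset": [0, 0, 0], "delta_rot": [0, 0, 0], "grip": 1}, {"offset": [0, 0, 0], "delta_rot": [0, 0, 0], "grip": 1}, {"offset": [0, 0, 0], "delta_rot": [0, 0, 0], "grip": 1}]}}

```text
t: 6.05
position: [0.6643, 0.0157, 0.0601]
ee_rot: [0.0, 0.07, 0.998, 0.0]
contact_force: [-1.0, -0.8, -2.1]
grip_width: 0.0588
grasp_force: 70.3
```

{"method": "apply_moves", "body": {"steps": [{"offset": [0, 0, 0], "delta_rot": [0, 0, 0], "grip": 0.2}, {"offset": [0, 0, 0], "delta_rot": [0, 0, 0], "grip": 0}, {"offset": [0, 0, 0], "delta_rot": [0, 0, 0], "grip": 0}, {"offset": [0, 0, 0], "delta_rot": [0, 0, 0], "grip": 0}, {"offset": [0, 0, -0.1], "delta_rot": [0, 0, 0], "grip": 0}, {"offset": [0, 0, -0.2], "delta_rot": [0, 0, 0], "grip": 0}, {"offset": [0, 0, -0.3], "delta_rot": [0, 0, 0], "grip": 0}, {"offset": [0, 0, -0.3], "delta_rot": [0, 0, 0], "grip": 0}, {"offset": [0.25, 0.15, -0.1], "delta_rot": [0, 0, 0], "grip": 0}, {"offset": [0.25, 0.25, 0], "delta_rot": [0, 0, 0], "grip": 0}, {"offset": [0.25, 0.25, 0], "delta_rot": [0, 0, 0], "grip": 0}, {"offset": [0, 0.3, 0], "delta_rot": [0, 0, 0], "grip": 0}, {"offset": [0, 0, 0], "delta_rot": [0, 0, 0], "grip": 0}, {"offset": [0, 0, 0], "delta_rot": [0, 0, 0], "grip": 0}, {"offset": [0, 0, 0], "delta_rot": [0, 0, 0], "grip": 0}]}}

```text
t: 7.3
position: [0.5925, 0.1396, 0.1806]
ee_rot: [0.001, 0.069, 0.998, -0.0]
contact_force: [-0.0, -0.7, -0.7]
grip_width: 0.0856
grasp_force: 0.0
```

```bash
cat >> h.py <<'E'
CH=np.array([665.,17.9]);_a=np.radians(-8);R2=np.array([[np.cos(_a),np.sin(_a)],[-np.sin(_a),np.cos(_a)]])
pc=lambda v,p:np.round(np.percentile(v,p),1) if len(v) else None
def mallet(X,lo=.055,hi=.08):
    P=X.reshape(-1,3);m=(P[:,2]>lo)&(P[:,2]<hi)&(P[:,0]>.38)&(P[:,0]<.62)&(P[:,1]>.15)&(P[:,1]<.42);h=rect(P[m])
    c=h[0]/1000;d=np.hypot(P[:,0]-c[0],P[:,1]-c[1]);k=(P[:,2]>.043)&(P[:,2]<.056)&(d>.05)&(d<.205)
    g=rect(P[k]);v=c*1000-g[0];return h,g,round(float(np.degrees(np.arctan2(v[1],v[0]))),1)
E
python3 - <<'E'
from h import *
st()
P,D=env.capture("top");X=cloud("top",D);print(mallet(X))
p,d=env.capture("scene")
for n,d_ in(("scene",d),("top",D)):
    Z=cloud(n,d_).reshape(-1,3);q=(Z[:,:2]*1000-CH)@R2.T;z=Z[:,2]*1000
    g=(abs(z-90)<4)&(abs(q[:,0])<30)&(abs(q[:,1])<40);print(n,"stop top",rect(np.c_[q[g]/1000,z[g]]),np.median(z[g]))
    A=np.c_[q[g],np.ones(g.sum())];print(" tilt deg",np.degrees(np.linalg.lstsq(A,z[g],rcond=None)[0][:2]))
a=cv2.resize(p[180:280,250:380,::-1],(780,600),interpolation=cv2.INTER_CUBIC);cv2.imwrite("pics/e.png",a)
E
```

```text
t 7.30 p [592.5 139.6 180.6] yawY 82.0 z [ 0.002 -0.    -1.   ] w 85.6 gf 0 F [-0.  -0.7 -0.7] q [-0.11  0.74 -0.36  1.66  0.34  0.79  0.82]
((array([466.5, 302.7]), array([ 68.7, 159.7]), 87.7), (array([422.6, 371.4]), array([224.6, 220.9]), 3.8), -57.4)
scene stop top (array([ 0.3, -4.4]), array([61.3, 40.8]), 88.2) 90.90044284526206
 tilt deg [-1.24409989  0.91559329]
top stop top (array([-1.1, -0.6]), array([60. , 40.1]), 89.8) 89.12724090092232
 tilt deg [-0.43504895  0.33491859]
```

View pics/e.png

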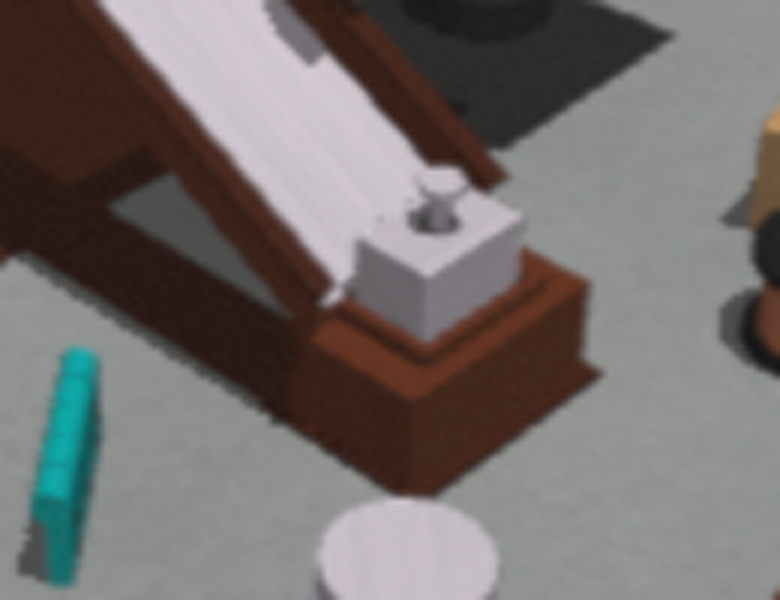

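The stop sits flat and square in the pocket, with its top at z = 90 mm and its pin at crop (440,190). The mallet reading is off, so I'll locate it by colour and connected components.

```bash
cat >> h.py <<'E'
def mallet2(n="top"):
    p,d=env.capture(n);X=cloud(n,d);z=X[...,2]
    q=p.astype(int);wood=((q[...,0]-q[...,2]>60)&(q[...,0]>150)&(z>.03)&(z<.056)&(X[...,0]<.6)&(X[...,0]>.25)&(X[...,1]>.1)&(X[...,1]<.5)&(np.abs(z-.051)<.004)).astype(np.uint8)
    N,L,S,C=cv2.connectedComponentsWithStats(wood);i=1+S[1:,4].argmax();g=rect(X[L==i]);
    dark=((q.max(2)<80)&(np.abs(z-.068)<.005)&(X[...,0]>.35)&(X[...,0]<.65)&(X[...,1]>.1)&(X[...,1]<.5)).astype(np.uint8)
    N,L,S,C=cv2.connectedComponentsWithStats(dark)
    for j in 1+np.argsort(-S[1:,4])[:2]:
        h=rect(X[L==j]);v=h[0]-g[0];print(n,"head",S[j,4],h,"handle",g,"yaw %.1f"%np.degrees(np.arctan2(v[1],v[0])),"dist %.1f"%np.hypot(*v))
    return p
E
python3 - <<'E'
from h import *
p=mallet2()
mallet2("scene")
E
```

```text
top head 497 (array([511.3, 299.9]), array([64.6, 64.5]), 1.5) handle (array([398. , 277.2]), array([159.7,  20.8]), 11.6) yaw 11.3 dist 115.6
scene head 202 (array([511.5, 296. ]), array([64.1, 67.3]), 48.6) handle (array([423.1, 278.4]), array([105.3,  21.9]), 10.2) yaw 11.3 dist 90.1
```

```bash
python3 - <<'E'
from h import *
plan([((452.6,287.7,110),Rtool(101.3),30),((452.6,287.7,19),None,15)])
E
```

```text
8 rows off [0.145, 0.158, 0.073] rot [-0.001, 0.0, -0.607]
7 rows off [-0.0, 0.0, 0.108] rot [0.0, 0.0, 0.0]
```

{"method": "apply_moves", "body": {"steps": [{"offset": [0.145, 0.158, 0.073], "delta_rot": [0, 0, -0.607], "grip": 0}, {"offset": [0.145, 0.158, 0.073], "delta_rot": [0, 0, -0.607], "grip": 0}, {"offset": [0.145, 0.158, 0.073], "delta_rot": [0, 0, -0.607], "grip": 0}, {"offset": [0.145, 0.158, 0.073], "delta_rot": [0, 0, -0.607], "grip": 0.2}, {"offset": [0.145, 0.158, 0.073], "delta_rot": [0, 0, -0.607], "grip": 0.2}, {"offset": [0.145, 0.158, 0.073], "delta_rot": [0, 0, -0.607], "grip": 0.2}, {"offset": [0.145, 0.158, 0.073], "delta_rot": [0, 0, -0.607], "grip": 0.2}, {"offset": [0.145, 0.158, 0.073], "delta_rot": [0, 0, -0.607], "grip": 0.2}, {"offset": [0, 0, 0], "delta_rot": [0, 0, 0], "grip": 0.2}, {"offset": [0, 0, 0], "delta_rot": [0, 0, 0], "grip": 0.2}, {"offset": [0, 0, 0], "delta_rot": [0, 0, 0], "grip": 0.2}, {"offset": [0, 0, 0], "delta_rot": [0, 0, 0], "grip": 0.2}]}}

```text
t: 8.5
position: [0.4535, 0.2882, 0.1099]
ee_rot: [0.001, -0.098, 0.995, -0.0]
contact_force: [0.1, 0.2, -0.1]
grip_width: 0.0681
grasp_force: 0.0
```

```bash
python3 - <<'E'
from h import *
st();mallet2("scene")
plan([((452.6,287.7,90),Rtool(101.3),30),((452.6,287.7,19),None,15)])
E
```

```text
t 8.50 p [453.5 288.2 109.9] yawY 101.3 z [ 0.001 -0.001 -1.   ] w 68.1 gf 0 F [ 0.1  0.2 -0.1] q [-0.45  0.77 -0.33  1.93  0.48  0.51  0.65]
scene head 202 (array([514.4, 292.7]), array([65.4, 66.5]), 32.0) handle (array([458.8, 284.3]), array([33.2, 19.2]), 6.5) yaw 8.6 dist 56.2
1 rows off [0.009, -0.003, 0.166] rot [-0.008, 0.018, -0.009]
5 rows off [-0.0, 0.0, 0.118] rot [0.0, 0.0, 0.0]
```

{"method": "apply_moves", "body": {"steps": [{"offset": [0.009, -0.003, 0.166], "delta_rot": [0, 0, 0], "grip": 0.2}, {"offset": [0, 0, 0.12], "delta_rot": [0, 0, 0], "grip": 0.2}, {"offset": [0, 0, 0.12], "delta_rot": [0, 0, 0], "grip": 0.2}, {"offset": [0, 0, 0.12], "delta_rot": [0, 0, 0], "grip": 0.2}, {"offset": [0, 0, 0.12], "delta_rot": [0, 0, 0], "grip": 0.2}, {"offset": [0, 0, 0.11], "delta_rot": [0, 0, 0], "grip": 0.2}, {"offset": [0, 0, 0], "delta_rot": [0, 0, 0], "grip": 0.2}, {"offset": [0, 0, 0], "delta_rot": [0, 0, 0], "grip": 0.2}, {"offset": [0, 0, 0], "delta_rot": [0, 0, 0], "grip": 1}, {"offset": [0, 0, 0], "delta_rot": [0, 0, 0], "grip": 1}, {"offset": [0, 0, 0], "delta_rot": [0, 0, 0], "grip": 1}, {"offset": [0, 0, 0], "delta_rot": [0, 0, 0], "grip": 1}, {"offset": [0, 0, 0], "delta_rot": [0, 0, 0], "grip": 1}, {"offset": [0, 0, 0], "delta_rot": [0, 0, 0], "grip": 1}]}}

```text
t: 9.72
position: [0.4514, 0.2889, 0.0198]
ee_rot: [0.001, -0.1, 0.995, 0.0]
contact_force: [-0.3, -0.9, 5.3]
grip_width: 0.0208
grasp_force: 60.1
```

```bash
python3 - <<'E'
from h import *
st();p=mallet2();mallet2("scene");q=env.capture("scene")[0]
o=np.hstack([cv2.resize(p[180:310,130:260,::-1],(400,400)),cv2.resize(q[130:230,270:370,::-1],(400,400))]);cv2.imwrite("pics/f.png",o)
E
```

```text
t 9.72 p [451.4 288.9  19.8] yawY 101.4 z [ 0.001  0.    -1.   ] w 20.8 gf 60 F [-0.3 -0.9  5.3] q [-0.53  0.92 -0.2   1.97  0.57  0.31  0.57]Traceback (most recent call last):
  File "<stdin>", line 2, in <module>
  File "h.py", line 44, in mallet2
    N,L,S,C=cv2.connectedComponentsWithStats(wood);i=1+S[1:,4].argmax();g=rect(X[L==i]);
                                                       ~~~~~~~~~~~~~~^^
ValueError: attempt to get argmax of an empty sequence
```

```bash
python3 - <<'E'
from h import *
plan([((451.4,288.9,230),None,35),((560,200,230),Rtool(47),30),((672.6,76.1,230),Rtool(-8),30)])
E
```

```text
7 rows off [-0.0, 0.0, -0.25] rot [0.0, 0.0, 0.0]
14 rows off [-0.078, -0.037, 0.0] rot [0.0, 0.001, 0.972]
14 rows off [-0.097, 0.037, -0.0] rot [0.0, 0.0, 0.982]
```

{"method": "apply_moves", "body": {"steps": [{"offset": [0, 0, -0.1], "delta_rot": [0, 0, 0], "grip": 1}, {"offset": [0, 0, -0.25], "delta_rot": [0, 0, 0], "grip": 1}, {"offset": [0, 0, -0.3], "delta_rot": [0, 0, 0], "grip": 1}, {"offset": [0, 0, -0.3], "delta_rot": [0, 0, 0], "grip": 1}, {"offset": [0, 0, -0.3], "delta_rot": [0, 0, 0], "grip": 1}, {"offset": [0, 0, -0.3], "delta_rot": [0, 0, 0], "grip": 1}, {"offset": [0, 0, -0.2], "delta_rot": [0, 0, 0], "grip": 1}, {"offset": [0, 0, 0], "delta_rot": [0, 0, 0], "grip": 1}, {"offset": [0, 0, 0], "delta_rot": [0, 0, 0], "grip": 1}]}}

```text
t: 10.52
position: [0.4508, 0.2887, 0.2293]
ee_rot: [0.0, -0.1, 0.995, 0.0]
contact_force: [-0.9, -0.2, -5.4]
grip_width: 0.0214
grasp_force: 59.7
```

{"method": "apply_moves", "body": {"steps": [{"offset": [-0.078, -0.037, 0], "delta_rot": [0, 0, 0.972], "grip": 1}, {"offset": [-0.078, -0.037, 0], "delta_rot": [0, 0, 0.972], "grip": 1}, {"offset": [-0.078, -0.037, 0], "delta_rot": [0, 0, 0.972], "grip": 1}, {"offset": [-0.078, -0.037, 0], "delta_rot": [0, 0, 0.972], "grip": 1}, {"offset": [-0.078, -0.037, 0], "delta_rot": [0, 0, 0.972], "grip": 1}, {"offset": [-0.078, -0.037, 0], "delta_rot": [0, 0, 0.972], "grip": 1}, {"offset": [-0.078, -0.037, 0], "delta_rot": [0, 0, 0.972], "grip": 1}, {"offset": [-0.078, -0.037, 0], "delta_rot": [0, 0, 0.972], "grip": 1}, {"offset": [-0.078, -0.037, 0], "delta_rot": [0, 0, 0.972], "grip": 1}, {"offset": [-0.078, -0.037, 0], "delta_rot": [0, 0, 0.972], "grip": 1}, {"offset": [-0.078, -0.037, 0], "delta_rot": [0, 0, 0.972], "grip": 1}, {"offset": [-0.078, -0.037, 0], "delta_rot": [0, 0, 0.972], "grip": 1}, {"offset": [-0.078, -0.037, 0], "delta_rot": [0, 0, 0.972], "grip": 1}, {"offset": [-0.078, -0.037, 0], "delta_rot": [0, 0, 0.972], "grip": 1}]}}

```text
t: 11.68
position: [0.5575, 0.1994, 0.2256]
ee_rot: [-0.002, 0.368, 0.93, -0.002]
contact_force: [1.3, -0.4, -5.3]
grip_width: 0.0207
grasp_force: 59.6
```

{"method": "apply_moves", "body": {"steps": [{"offset": [-0.097, 0.037, 0], "delta_rot": [0, 0, 0.98], "grip": 1}, {"offset": [-0.097, 0.037, 0], "delta_rot": [0, 0, 0.98], "grip": 1}, {"offset": [-0.097, 0.037, 0], "delta_rot": [0, 0, 0.98], "grip": 1}, {"offset": [-0.097, 0.037, 0], "delta_rot": [0, 0, 0.98], "grip": 1}, {"offset": [-0.097, 0.037, 0], "delta_rot": [0, 0, 0.98], "grip": 1}, {"offset": [-0.097, 0.037, 0], "delta_rot": [0, 0, 0.98], "grip": 1}, {"offset": [-0.097, 0.037, 0], "delta_rot": [0, 0, 0.98], "grip": 1}, {"offset": [-0.097, 0.037, 0], "delta_rot": [0, 0, 0.98], "grip": 1}, {"offset": [-0.097, 0.037, 0], "delta_rot": [0, 0, 0.98], "grip": 1}, {"offset": [-0.097, 0.037, 0], "delta_rot": [0, 0, 0.98], "grip": 1}, {"offset": [-0.097, 0.037, 0], "delta_rot": [0, 0, 0.98], "grip": 1}, {"offset": [-0.097, 0.037, 0], "delta_rot": [0, 0, 0.98], "grip": 1}, {"offset": [-0.097, 0.037, 0], "delta_rot": [0, 0, 0.98], "grip": 1}, {"offset": [-0.097, 0.037, 0], "delta_rot": [0, 0, 0.98], "grip": 1}, {"offset": [0, 0, 0], "delta_rot": [0, 0, 0], "grip": 1}, {"offset": [0, 0, 0], "delta_rot": [0, 0, 0], "grip": 1}, {"offset": [0, 0, 0], "delta_rot": [0, 0, 0], "grip": 1}]}}

```text
t: 13.1
position: [0.671, 0.0782, 0.227]
ee_rot: [-0.001, 0.753, 0.658, -0.001]
contact_force: [0.7, -0.0, -4.8]
grip_width: 0.0216
grasp_force: 59.7
```

```bash
python3 - <<'E'
from h import *
st();p,D=env.capture("top");q,d=env.capture("scene")
o=np.hstack([cv2.resize(p[100:260,180:340,::-1],(400,400)),cv2.resize(q[100:280,240:420,::-1],(400,400))]);cv2.imwrite("pics/f.png",o)
X=cloud("top",D);z=X[...,2]
S=env.get_state();zt=S["position"][2]
c=p.astype(int).max(2)<90
m=(abs(z-(zt-.015+.064))<.012)&(np.hypot(X[...,0]-.664,X[...,1]-.017)<.09)
n,L,s,C=cv2.connectedComponentsWithStats(m.astype(np.uint8));i=1+s[1:,4].argmax();P=X[L==i];print(s[i,4],rect(P),np.median(P[:,2])-zt)
(cx,cy),r=cv2.minEnclosingCircle((P[:,:2]*1000).astype(np.float32));print(cx,cy,r)
E
```

```text
t 13.10 p [671.   78.2 227. ] yawY -7.7 z [-0.004  0.001 -1.   ] w 21.6 gf 60 F [ 0.7 -0.  -4.8] q [-0.22  0.77  0.07  1.4  -0.06  0.98 -0.27]
618 (array([662.8,  10.8]), array([68.6, 52.3]), 7.1) 0.045881718454218956
662.190673828125 18.86503791809082 35.1306266784668
```

View pics/f.png

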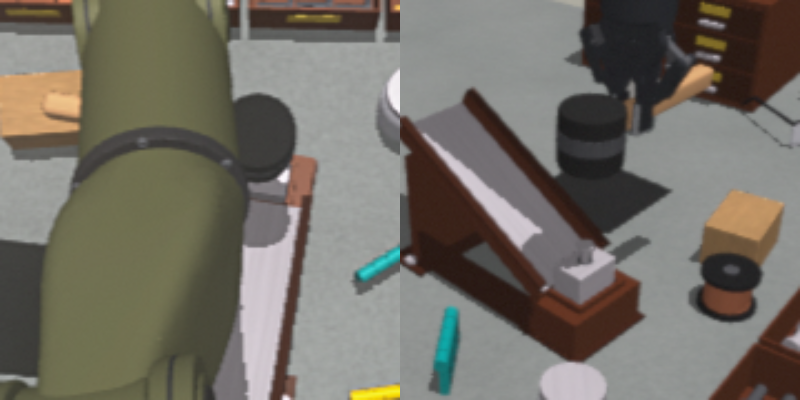

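The head hangs upright above the stop, at (265,140) in the left pane and (590,135) in the right, and measures about 2 mm off the pin axis. I'll correct that and come down.

```bash
python3 - <<'E'
from h import *
plan([((673,76,140),Rtool(-8),20)])
E
```

```text
5 rows off [-0.004, 0.003, 0.147] rot [-0.006, -0.003, 0.016]
```

{"method": "apply_moves", "body": {"steps": [{"offset": [-0.004, 0.003, 0.147], "delta_rot": [-0.006, -0.003, 0.016], "grip": 1}, {"offset": [-0.004, 0.003, 0.147], "delta_rot": [-0.006, -0.003, 0.016], "grip": 1}, {"offset": [-0.004, 0.003, 0.147], "delta_rot": [-0.006, -0.003, 0.016], "grip": 1}, {"offset": [-0.004, 0.003, 0.147], "delta_rot": [-0.006, -0.003, 0.016], "grip": 1}, {"offset": [-0.004, 0.003, 0.147], "delta_rot": [-0.006, -0.003, 0.016], "grip": 1}, {"offset": [0, 0, 0.02], "delta_rot": [0, 0, 0], "grip": 1}, {"offset": [0, 0, 0.02], "delta_rot": [0, 0, 0], "grip": 1}, {"offset": [0, 0, 0.02], "delta_rot": [0, 0, 0], "grip": 1}, {"offset": [0, 0, 0.02], "delta_rot": [0, 0, 0], "grip": 1}, {"offset": [0, 0, 0.02], "delta_rot": [0, 0, 0], "grip": 1}, {"offset": [0, 0, 0.02], "delta_rot": [0, 0, 0], "grip": 1}, {"offset": [0, 0, 0], "delta_rot": [0, 0, 0], "grip": 1}, {"offset": [0, 0, 0], "delta_rot": [0, 0, 0], "grip": 1}]}}

```text
t: 14.28
position: [0.6746, 0.0744, 0.1273]
ee_rot: [0.002, 0.756, 0.655, 0.001]
contact_force: [1.4, 0.7, 0.1]
grip_width: 0.0209
grasp_force: 60.3
```

{"method": "apply_moves", "body": {"steps": [{"offset": [0, 0, 0.02], "delta_rot": [0, 0, 0], "grip": 1}, {"offset": [0, 0, 0.02], "delta_rot": [0, 0, 0], "grip": 1}, {"offset": [0, 0, 0.02], "delta_rot": [0, 0, 0], "grip": 1}, {"offset": [0, 0, 0.02], "delta_rot": [0, 0, 0], "grip": 1}, {"offset": [0, 0, 0.02], "delta_rot": [0, 0, 0], "grip": 1}, {"offset": [0, 0, 0], "delta_rot": [0, 0, 0], "grip": 1}, {"offset": [0, 0, 0], "delta_rot": [0, 0, 0], "grip": 1}]}}

```text
t: 14.87
position: [0.6745, 0.0743, 0.1141]
ee_rot: [0.001, 0.756, 0.655, 0.001]
contact_force: [2.4, 0.5, 0.5]
grip_width: 0.0211
grasp_force: 60.4
```

{"method": "apply_moves", "body": {"steps": [{"offset": [0, 0, 0.02], "delta_rot": [0, 0, 0], "grip": 1}, {"offset": [0, 0, 0.02], "delta_rot": [0, 0, 0], "grip": 1}, {"offset": [0, 0, 0.01], "delta_rot": [0, 0, 0], "grip": 1}, {"offset": [0, 0, 0], "delta_rot": [0, 0, 0], "grip": 1}, {"offset": [0, 0, 0], "delta_rot": [0, 0, 0], "grip": 1}]}}

```text
t: 15.28
position: [0.6746, 0.0749, 0.1099]
ee_rot: [0.001, 0.756, 0.655, 0.001]
contact_force: [-0.5, 3.0, 12.5]
grip_width: 0.0213
grasp_force: 62.2
```

{"method": "apply_moves", "body": {"steps": [{"offset": [0, 0, 0.01], "delta_rot": [0, 0, 0], "grip": 1}, {"offset": [0, 0, 0.01], "delta_rot": [0, 0, 0], "grip": 1}, {"offset": [0, 0, 0], "delta_rot": [0, 0, 0], "grip": 1}, {"offset": [0, 0, 0], "delta_rot": [0, 0, 0], "grip": 1}]}}

```text
t: 15.62
position: [0.6748, 0.076, 0.108]
ee_rot: [0.001, 0.756, 0.655, 0.002]
contact_force: [-1.4, 5.2, 14.1]
grip_width: 0.0213
grasp_force: 62.8
```

```bash
python3 - <<'E'
from h import *
st()
p,d=env.capture("scene");Z=cloud("scene",d);cv2.imwrite("pics/g.png",cv2.resize(p[170:280,250:380,::-1],(709,600),interpolation=cv2.INTER_CUBIC))
E
```

```text
t 15.62 p [674.8  76.  108. ] yawY -8.1 z [ 0.004  0.001 -1.   ] w 21.3 gf 63 F [-1.4  5.2 14.1] q [-0.21  0.91  0.06  1.5  -0.07  0.74 -0.26]
```

View pics/g.png

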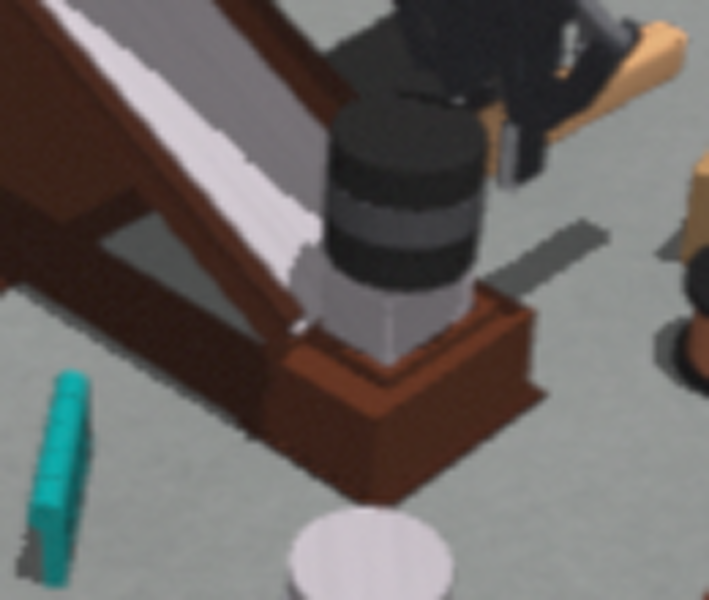

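The mallet head is pressed on the stop, tilted a little in the grip, and the force rose sharply as the pin bottomed. I'll lift and check the pin height.

{"method": "apply_moves", "body": {"steps": [{"offset": [0, 0, -0.1], "delta_rot": [0, 0, 0], "grip": 1}, {"offset": [0, 0, -0.25], "delta_rot": [0, 0, 0], "grip": 1}, {"offset": [0, 0, -0.3], "delta_rot": [0, 0, 0], "grip": 1}, {"offset": [0, 0, -0.3], "delta_rot": [0, 0, 0], "grip": 1}, {"offset": [0, 0, -0.2], "delta_rot": [0, 0, 0], "grip": 1}, {"offset": [0, 0, 0], "delta_rot": [0, 0, 0], "grip": 1}, {"offset": [0, 0, 0], "delta_rot": [0, 0, 0], "grip": 1}, {"offset": [0, 0, 0], "delta_rot": [0, 0, 0], "grip": 1}]}}

```text
t: 16.33
position: [0.6715, 0.0736, 0.2413]
ee_rot: [-0.0, 0.756, 0.655, -0.002]
contact_force: [-0.5, -0.0, -5.1]
grip_width: 0.021
grasp_force: 60.1
```

```bash
cat >> h.py <<'E'
def stopcheck(n,d):
    Z=cloud(n,d).reshape(-1,3);q=(Z[:,:2]*1000-CH)@R2.T;z=Z[:,2]*1000
    g=(abs(z-90)<3)&(abs(q[:,0])<30)&(abs(q[:,1])<40)
    c=np.hypot(q[:,0]-np.median(q[g,0]),q[:,1]-np.median(q[g,1]))<7
    print(n,"stop",rect(np.c_[q[g]/1000,z[g]]),"top z",np.median(z[g]),"pin z",pc(z[c&(z<125)],[10,50,90,99]))
E
python3 - <<'E'
from h import *
st()
p,d=env.capture("scene");stopcheck("scene",d)
P,D=env.capture("top")
Z=cloud("scene",d).reshape(-1,3);C=p.reshape(-1,3).astype(int)
o=np.hstack([cv2.resize(p[180:280,270:370,::-1],(400,400)),cv2.resize(p[100:200,290:390,::-1],(400,400))]);cv2.imwrite("pics/g2.png",o)
E
```

```text
t 16.33 p [671.5  73.6 241.3] yawY -8.2 z [-0.004 -0.002 -1.   ] w 21.0 gf 60 F [-0.5 -0.  -5.1] q [-0.22  0.75  0.08  1.39 -0.06  1.01 -0.27]
scene stop (array([-0.5, -3.7]), array([41.4, 61.6]), 0.5) top z 90.75396203304774 pin z [90.6 93.  96.2 97. ]
```

View pics/g2.png

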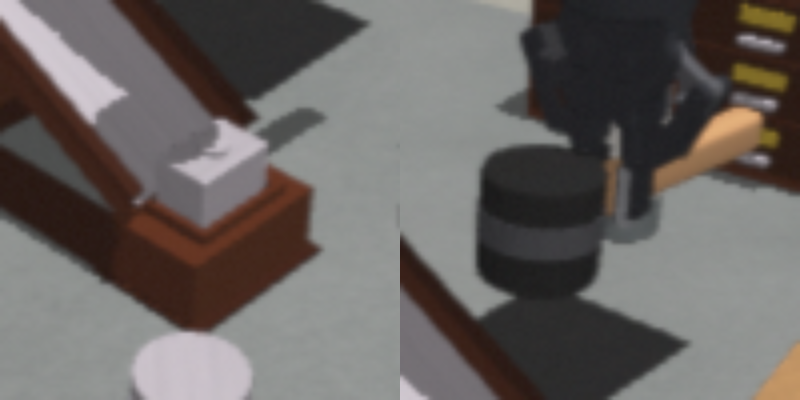

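The pin head now sits about 5 mm above the block top, so it is home. Next I take the mallet back to the pad centre.

```bash
python3 - <<'E'
from h import *
plan([((530.5,331,130),Rtool(-8),25),((530.5,331,40),None,15)])
E
```

```text
13 rows off [0.151, -0.113, 0.071] rot [-0.004, 0.003, -0.004]
6 rows off [0.0, 0.0, 0.125] rot [0.0, 0.0, 0.0]
```

{"method": "apply_moves", "body": {"steps": [{"offset": [0.151, -0.113, 0.071], "delta_rot": [-0.004, 0.003, -0.004], "grip": 1}, {"offset": [0.151, -0.113, 0.071], "delta_rot": [-0.004, 0.003, -0.004], "grip": 1}, {"offset": [0.151, -0.113, 0.071], "delta_rot": [-0.004, 0.003, -0.004], "grip": 1}, {"offset": [0.151, -0.113, 0.071], "delta_rot": [-0.004, 0.003, -0.004], "grip": 1}, {"offset": [0.151, -0.113, 0.071], "delta_rot": [-0.004, 0.003, -0.004], "grip": 1}, {"offset": [0.151, -0.113, 0.071], "delta_rot": [-0.004, 0.003, -0.004], "grip": 1}, {"offset": [0.151, -0.113, 0.071], "delta_rot": [-0.004, 0.003, -0.004], "grip": 1}, {"offset": [0.151, -0.113, 0.071], "delta_rot": [-0.004, 0.003, -0.004], "grip": 1}, {"offset": [0.151, -0.113, 0.071], "delta_rot": [-0.004, 0.003, -0.004], "grip": 1}, {"offset": [0.151, -0.113, 0.071], "delta_rot": [-0.004, 0.003, -0.004], "grip": 1}, {"offset": [0.151, -0.113, 0.071], "delta_rot": [-0.004, 0.003, -0.004], "grip": 1}, {"offset": [0.151, -0.113, 0.071], "delta_rot": [-0.004, 0.003, -0.004], "grip": 1}, {"offset": [0.151, -0.113, 0.071], "delta_rot": [-0.004, 0.003, -0.004], "grip": 1}, {"offset": [0, 0, 0.15], "delta_rot": [0, 0, 0], "grip": 1}, {"offset": [0, 0, 0.15], "delta_rot": [0, 0, 0], "grip": 1}, {"offset": [0, 0, 0.15], "delta_rot": [0, 0, 0], "grip": 1}, {"offset": [0, 0, 0.15], "delta_rot": [0, 0, 0], "grip": 1}, {"offset": [0, 0, 0], "delta_rot": [0, 0, 0], "grip": 1}, {"offset": [0, 0, 0], "delta_rot": [0, 0, 0], "grip": 1}, {"offset": [0, 0, 0], "delta_rot": [0, 0, 0], "grip": 1}]}}

```text
t: 18.1
position: [0.5334, 0.3323, 0.0607]
ee_rot: [0.002, 0.755, 0.656, 0.003]
contact_force: [0.2, -0.9, -4.1]
grip_width: 0.0214
grasp_force: 60.0
```

```bash
python3 - <<'E'
from h import *
st()
p,d=env.capture("top");X=cloud("top",d);z=X[...,2]
m=((p.max(2)<110)&(z>.07)&(z<.14)&(np.hypot(X[...,0]-.522,X[...,1]-.272)<.06)).astype(np.uint8)
n,L,s,C=cv2.connectedComponentsWithStats(m);i=1+s[1:,4].argmax();P=X[L==i]
g=P[abs(P[:,2]-np.median(P[:,2]))<.008]
print(s[i,4],rect(g),cv2.minEnclosingCircle((g[:,:2]*1000).astype(np.float32)),np.median(g[:,2]))
k=np.linalg.lstsq(np.c_[g[:,:2],np.ones(len(g))],g[:,2],rcond=None)[0];print("tilt",np.degrees(k[:2]))
E
```

```text
t 18.10 p [533.4 332.3  60.7] yawY -8.0 z [ 0.006  0.001 -1.   ] w 21.4 gf 60 F [ 0.2 -0.9 -4.1] q [-0.68  0.92  0.08  1.69 -0.12  0.53 -0.66]
685 (array([523.3, 278.3]), array([68.3, 79.4]), 5.3) ((529.776123046875, 280.9149169921875), 44.47230529785156) 0.11014896613770281
tilt [ 0.14409679 -0.83734927]
```

{"method": "apply_moves", "body": {"steps": [{"offset": [0.01, -0.02, 0.1], "delta_rot": [0, 0, 0], "grip": 1}, {"offset": [0, 0, 0.1], "delta_rot": [0, 0, 0], "grip": 1}, {"offset": [0, 0, 0.07], "delta_rot": [0, 0, 0], "grip": 1}, {"offset": [0, 0, 0.03], "delta_rot": [0, 0, 0], "grip": 1}, {"offset": [0, 0, 0.02], "delta_rot": [0, 0, 0], "grip": 1}, {"offset": [0, 0, 0], "delta_rot": [0, 0, 0], "grip": 1}, {"offset": [0, 0, 0], "delta_rot": [0, 0, 0], "grip": 1}, {"offset": [0, 0, 0], "delta_rot": [0, 0, 0], "grip": 1}]}}

```text
t: 18.82
position: [0.5316, 0.334, 0.0225]
ee_rot: [0.002, 0.755, 0.656, 0.003]
contact_force: [0.3, 1.0, -3.7]
grip_width: 0.0213
grasp_force: 60.0
```

{"method": "apply_moves", "body": {"steps": [{"offset": [-0.03, 0, 0], "delta_rot": [0, 0, 0], "grip": 1}, {"offset": [0, 0, 0.01], "delta_rot": [0, 0, 0], "grip": 1}, {"offset": [0, 0, 0.01], "delta_rot": [0, 0, 0], "grip": 1}, {"offset": [0, 0, 0.01], "delta_rot": [0, 0, 0], "grip": 1}, {"offset": [0, 0, 0.01], "delta_rot": [0, 0, 0], "grip": 1}, {"offset": [0, 0, 0], "delta_rot": [0, 0, 0], "grip": 1}, {"offset": [0, 0, 0], "delta_rot": [0, 0, 0], "grip": 1}]}}

```text
t: 19.4
position: [0.5309, 0.3303, 0.0185]
ee_rot: [0.002, 0.755, 0.656, 0.003]
contact_force: [-1.8, -1.4, 4.7]
grip_width: 0.0214
grasp_force: 61.6
```

{"method": "apply_moves", "body": {"steps": [{"offset": [0, 0, 0], "delta_rot": [0, 0, 0], "grip": 0.5}, {"offset": [0, 0, 0], "delta_rot": [0, 0, 0], "grip": 0.3}, {"offset": [0, 0, 0], "delta_rot": [0, 0, 0], "grip": 0.3}, {"offset": [0, 0, 0], "delta_rot": [0, 0, 0], "grip": 0.3}, {"offset": [0, 0, -0.1], "delta_rot": [0, 0, 0], "grip": 0.3}, {"offset": [0, 0, -0.2], "delta_rot": [0, 0, 0], "grip": 0.3}, {"offset": [0, 0, -0.3], "delta_rot": [0, 0, 0], "grip": 0.3}, {"offset": [0, 0, -0.3], "delta_rot": [0, 0, 0], "grip": 0.3}, {"offset": [0, 0, -0.3], "delta_rot": [0, 0, 0], "grip": 0.3}, {"offset": [0, 0, -0.3], "delta_rot": [0, 0, 0], "grip": 0.3}, {"offset": [-0.3, 0, -0.1], "delta_rot": [0, 0, 0], "grip": 0.3}, {"offset": [-0.3, 0, -0.1], "delta_rot": [0, 0, 0], "grip": 0.3}, {"offset": [-0.3, 0, 0], "delta_rot": [0, 0, 0], "grip": 0.3}, {"offset": [-0.3, 0, 0], "delta_rot": [0, 0, 0], "grip": 0.3}, {"offset": [-0.3, 0, 0], "delta_rot": [0, 0, 0], "grip": 0.3}, {"offset": [-0.3, 0, 0], "delta_rot": [0, 0, 0], "grip": 0.3}, {"offset": [-0.3, 0, 0], "delta_rot": [0, 0, 0], "grip": 0.3}, {"offset": [-0.3, 0, 0], "delta_rot": [0, 0, 0], "grip": 0.3}, {"offset": [-0.3, 0, 0], "delta_rot": [0, 0, 0], "grip": 0.3}, {"offset": [-0.3, 0, 0], "delta_rot": [0, 0, 0], "grip": 0.3}]}}

```text
t: 21.07
position: [0.4791, -0.0281, 0.2216]
ee_rot: [0.002, 0.755, 0.656, 0.003]
contact_force: [0.4, 0.4, -0.5]
grip_width: 0.0597
grasp_force: 0.0
```

```bash
python3 - <<'E'
from h import *
st();mallet2();mallet2("scene");p,d=env.capture("scene");stopcheck("scene",d)
# hinge 0 = barrel centre (594.9,-277)
plan([((595,-277,110),Rtool(12.8),32),((595,-277,29),None,15)])
E
```

```text
t 21.07 p [479.1 -28.1 221.6] yawY -8.0 z [ 0.007  0.001 -1.   ] w 59.7 gf 0 F [ 0.4  0.4 -0.5] q [-0.07  0.52  0.06  2.02 -0.05  0.6  -0.12]
top head 509 (array([521.2, 266.8]), array([65.4, 67.4]), 88.6) handle (array([536.9, 384.5]), array([155.9,  20.1]), 82.4) yaw -97.6 dist 118.7
scene head 210 (array([521.1, 262.4]), array([61.5, 67.7]), 46.9) handle (array([539.8, 386.3]), array([143.5,  22.1]), 80.7) yaw -98.6 dist 125.3
scene stop (array([-0.9, -3.9]), array([43. , 61.5]), 0.9) top z 90.56526307648944 pin z [90.1 92.3 96.2 97.4]
10 rows off [-0.209, 0.093, 0.093] rot [0.009, 0.001, -0.53]
6 rows off [0.0, 0.0, 0.112] rot [0.0, 0.0, 0.0]
```

{"method": "apply_moves", "body": {"steps": [{"offset": [-0.209, 0.093, 0.093], "delta_rot": [0.009, 0, -0.53], "grip": 0.6}, {"offset": [-0.209, 0.093, 0.093], "delta_rot": [0.009, 0, -0.53], "grip": 0.6}, {"offset": [-0.209, 0.093, 0.093], "delta_rot": [0.009, 0, -0.53], "grip": 0.6}, {"offset": [-0.209, 0.093, 0.093], "delta_rot": [0.009, 0, -0.53], "grip": 0.6}, {"offset": [-0.209, 0.093, 0.093], "delta_rot": [0.009, 0, -0.53], "grip": 0.6}, {"offset": [-0.209, 0.093, 0.093], "delta_rot": [0.009, 0, -0.53], "grip": 0.6}, {"offset": [-0.209, 0.093, 0.093], "delta_rot": [0.009, 0, -0.53], "grip": 0.6}, {"offset": [-0.209, 0.093, 0.093], "delta_rot": [0.009, 0, -0.53], "grip": 0.6}, {"offset": [-0.209, 0.093, 0.093], "delta_rot": [0.009, 0, -0.53], "grip": 0.6}, {"offset": [-0.209, 0.093, 0.093], "delta_rot": [0.009, 0, -0.53], "grip": 0.6}, {"offset": [0, 0, 0], "delta_rot": [0, 0, 0], "grip": 0.6}, {"offset": [0, 0, 0], "delta_rot": [0, 0, 0], "grip": 0.6}, {"offset": [0, 0, 0], "delta_rot": [0, 0, 0], "grip": 0.6}, {"offset": [0, 0, 0], "delta_rot": [0, 0, 0], "grip": 0.6}]}}

```text
t: 22.38
position: [0.598, -0.2702, 0.1099]
ee_rot: [-0.001, 0.62, 0.785, 0.001]
contact_force: [-1.2, 0.3, 0.8]
grip_width: 0.0345
grasp_force: 0.0
```

```bash
python3 - <<'E'
from h import *
st();plan([((595,-277,80),Rtool(12.8),32),((595,-277,29),None,15)])
E
```

```text
t 22.38 p [ 598.  -270.2  109.9] yawY 13.4 z [-0.     0.002 -1.   ] w 34.5 gf 0 F [-1.2  0.3  0.8] q [ 0.41  0.88 -0.1   1.56  0.11  0.71  0.49]
1 rows off [-0.05, -0.037, 0.249] rot [0.006, -0.026, 0.14]
4 rows off [0.0, 0.0, 0.106] rot [0.0, 0.0, 0.0]
```

{"method": "apply_moves", "body": {"steps": [{"offset": [-0.05, -0.037, 0.249], "delta_rot": [0, -0.02, 0.14], "grip": 0.6}, {"offset": [0, 0, 0], "delta_rot": [0, 0, 0], "grip": 0.6}, {"offset": [0, 0, 0.1], "delta_rot": [0, 0, 0], "grip": 0.6}, {"offset": [0, 0, 0.1], "delta_rot": [0, 0, 0], "grip": 0.6}, {"offset": [0, 0, 0.1], "delta_rot": [0, 0, 0], "grip": 0.6}, {"offset": [0, 0, 0.1], "delta_rot": [0, 0, 0], "grip": 0.6}, {"offset": [0, 0, 0.02], "delta_rot": [0, 0, 0], "grip": 0.6}, {"offset": [0, 0, 0], "delta_rot": [0, 0, 0], "grip": 0.6}, {"offset": [0, 0, 0], "delta_rot": [0, 0, 0], "grip": 0.8}, {"offset": [0, 0, 0], "delta_rot": [0, 0, 0], "grip": 1}, {"offset": [0, 0, 0], "delta_rot": [0, 0, 0], "grip": 1}, {"offset": [0, 0, 0], "delta_rot": [0, 0, 0], "grip": 1}, {"offset": [0, 0, 0], "delta_rot": [0, 0, 0], "grip": 1}]}}

```text
t: 23.47
position: [0.5951, -0.2797, 0.0295]
ee_rot: [0.001, 0.625, 0.781, -0.0]
contact_force: [-0.4, 0.0, 1.8]
grip_width: 0.014
grasp_force: 58.7
```

```bash
python3 - <<'E'
from h import *
st()
E
```

```text
t 23.47 p [ 595.1 -279.7   29.5] yawY 12.7 z [ 0.001 -0.001 -1.   ] w 14.0 gf 59 F [-0.4  0.   1.8] q [ 0.41  0.99 -0.08  1.58  0.13  0.57  0.48]
```

```bash
cat >> h.py <<'E'
def place(yc,bx=-190,th=4,hov=0,dz=21.5):
    "TCP mm and R so that the hinge's back bottom edge is at bed x=bx, hov mm above"
    R=Rtool(-8,th,172);b=np.radians(28);c=np.array([-23+bx*np.cos(b),yc])
    w=np.r_[CH+R2.T@c,58-bx*np.sin(b)+hov]
    return w-R@np.array([0,-8,dz]),R
E
python3 - <<'E'
from h import *
P,R=place(-3.9,hov=60);print(P);Q,_=place(-3.9,hov=8)
plan([((595,-279.7,150),None,35),(P,R,30),(Q,R,15)])
E
```

```text
[481.97132391  39.68467538 229.2052758 ]
4 rows off [-0.0, 0.0, -0.251] rot [0.0, 0.0, 0.0]
12 rows off [0.227, -0.065, -0.058] rot [-0.081, -0.014, 0.43]
4 rows off [-0.0, -0.008, 0.108] rot [0.0, 0.0, 0.0]
```

{"method": "apply_moves", "body": {"steps": [{"offset": [0, 0, -0.15], "delta_rot": [0, 0, 0], "grip": 1}, {"offset": [0, 0, -0.25], "delta_rot": [0, 0, 0], "grip": 1}, {"offset": [0, 0, -0.3], "delta_rot": [0, 0, 0], "grip": 1}, {"offset": [0, 0, -0.3], "delta_rot": [0, 0, 0], "grip": 1}, {"offset": [0.227, -0.065, -0.058], "delta_rot": [-0.081, -0.014, 0.43], "grip": 1}, {"offset": [0.227, -0.065, -0.058], "delta_rot": [-0.081, -0.014, 0.43], "grip": 1}, {"offset": [0.227, -0.065, -0.058], "delta_rot": [-0.081, -0.014, 0.43], "grip": 1}, {"offset": [0.227, -0.065, -0.058], "delta_rot": [-0.081, -0.014, 0.43], "grip": 1}, {"offset": [0.227, -0.065, -0.058], "delta_rot": [-0.081, -0.014, 0.43], "grip": 1}, {"offset": [0.227, -0.065, -0.058], "delta_rot": [-0.081, -0.014, 0.43], "grip": 1}, {"offset": [0.227, -0.065, -0.058], "delta_rot": [-0.081, -0.014, 0.43], "grip": 1}, {"offset": [0.227, -0.065, -0.058], "delta_rot": [-0.081, -0.014, 0.43], "grip": 1}, {"offset": [0.227, -0.065, -0.058], "delta_rot": [-0.081, -0.014, 0.43], "grip": 1}, {"offset": [0.227, -0.065, -0.058], "delta_rot": [-0.081, -0.014, 0.43], "grip": 1}, {"offset": [0.227, -0.065, -0.058], "delta_rot": [-0.081, -0.014, 0.43], "grip": 1}, {"offset": [0.227, -0.065, -0.058], "delta_rot": [-0.081, -0.014, 0.43], "grip": 1}, {"offset": [0, 0, 0], "delta_rot": [0, 0, 0], "grip": 1}, {"offset": [0, 0, 0], "delta_rot": [0, 0, 0], "grip": 1}, {"offset": [0, 0, 0], "delta_rot": [0, 0, 0], "grip": 1}, {"offset": [0, 0, 0], "delta_rot": [0, 0, 0], "grip": 1}]}}

```text
t: 25.13
position: [0.4809, 0.039, 0.2285]
ee_rot: [0.026, 0.755, 0.655, 0.022]
contact_force: [0.1, -0.1, -2.2]
grip_width: 0.014
grasp_force: 59.7
```

```bash
python3 - <<'E'
from h import *
st();P,R=place(-3.9,hov=30);Q,_=place(-3.9,hov=8);plan([(P,R,20),(Q,R,15)])
p,d=env.capture("scene")
a=cv2.resize(p[90:240,200:350,::-1],(600,600),interpolation=cv2.INTER_CUBIC);cv2.imwrite("pics/i.png",a)
Z=cloud("scene",d).reshape(-1,3);C=p.reshape(-1,3).astype(int)
s=env.get_state();T=np.array(s["position"]);qq=np.array(s["ee_rot"]);Rt=Ro.from_quat(qq[[1,2,3,0]]).as_matrix()
L=(Z-T)@Rt*1000
m=(abs(L[:,1])<14)&(L[:,2]>-8)&(L[:,2]<25)&(abs(L[:,0])<60)&(C.min(1)>70)&(C.max(1)-C.min(1)<30)
print("hinge in tool frame x",pc(L[m,0],[1,5,50,95,99]),m.sum(),"z",pc(L[m,2],[1,99]))
E
```

```text
t 25.13 p [480.9  39.  228.5] yawY -8.1 z [ 0.067 -0.01  -0.998] w 14.0 gf 60 F [ 0.1 -0.1 -2.2] q [-0.25  0.49  0.09  2.06 -0.04  0.53 -0.28]
2 rows off [0.004, -0.004, 0.122] rot [-0.011, 0.007, -0.01]
2 rows off [-0.0, -0.006, 0.091] rot [0.0, 0.0, 0.0]
hinge in tool frame x [-45.7 -44.4 -10.3  41.9  43.8] 257 z [-6.8 19.9]
```

View pics/i.png

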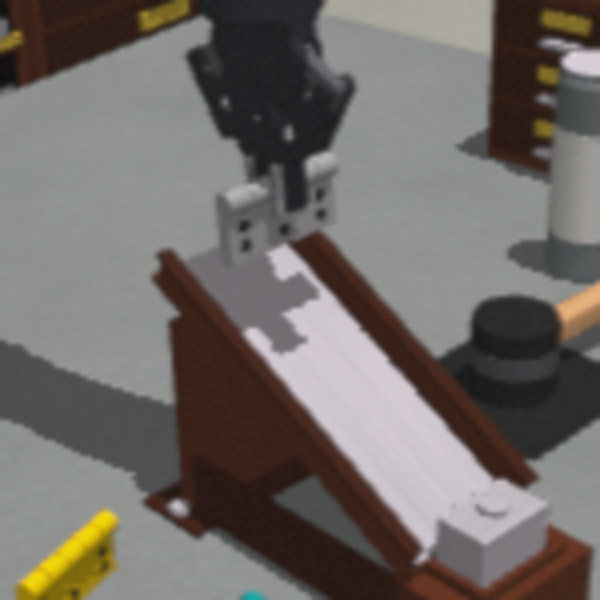

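The hinge is held square over the upper bed at (280,215), with the screw-hole side facing downhill. I'll check its lateral fit against the walls in the same view.

```bash
python3 - <<'E'
from h import *
for n in("scene","top"):
    D=np.load(n+"0.npz");d=D["d"];Z=cloud(n,d).reshape(-1,3);C=D["p"].reshape(-1,3).astype(int);q=(Z[:,:2]*1000-CH)@R2.T;z=Z[:,2]*1000
    g=(q[:,0]<-150)&(q[:,0]>-230)
    h=z-(58-(q[:,0]+23)*np.tan(np.radians(28)))
    w=g&(h>19)&(h<27)&(abs(q[:,1])<70);y=q[w,1]
    print(n,"walls",pc(y[y<0],[2,50,98]),pc(y[y>0],[2,50,98]))
    b=g&(abs(h)<5)&(C.min(1)>100)&(C.max(1)-C.min(1)<35)&(abs(q[:,1])<60);print("  bed",pc(q[b,1],[1,99]),"h",np.median(h[b]))
E
```

```text
scene walls [-63.  -56.7 -49.4] [43.7 48.  57.9]
  bed [-32.7  45.2] h 1.5801777844581864
top walls [-59.9 -54.2 -48.4] [47.8 53.7 59.7]
  bed [-47.1  46.3] h -0.32260103374031246
```

```bash
python3 - <<'E'
from h import *
P,R=place(-2.5,hov=25);Q,_=place(-2.5,hov=4);plan([(P,R,12),(Q,R,12),(Q,Rtool(-8,4,172),12)])
E
```

```text
3 rows off [0.007, -0.004, 0.095] rot [-0.008, 0.004, -0.009]
2 rows off [-0.0, -0.006, 0.087] rot [0.0, 0.0, 0.0]
1 rows off [0.0, 0.0, -0.0] rot [0.0, 0.0, 0.0]
```

{"method": "apply_moves", "body": {"steps": [{"offset": [0.007, -0.004, 0.095], "delta_rot": [0, 0, -0.009], "grip": 1}, {"offset": [0.007, -0.004, 0.095], "delta_rot": [0, 0, -0.009], "grip": 1}, {"offset": [0.007, -0.004, 0.095], "delta_rot": [0, 0, -0.009], "grip": 1}, {"offset": [0, -0.006, 0.087], "delta_rot": [0, 0, 0], "grip": 1}, {"offset": [0, -0.006, 0.087], "delta_rot": [0, 0, 0], "grip": 1}, {"offset": [0, 0, 0], "delta_rot": [0, 0, 0], "grip": 1}, {"offset": [0, 0, 0], "delta_rot": [0, 0, 0], "grip": 1}, {"offset": [0, 0, 0], "delta_rot": [0, 0, 0], "grip": 1}]}}

```text
t: 25.85
position: [0.4827, 0.042, 0.1738]
ee_rot: [0.026, 0.754, 0.656, 0.023]
contact_force: [-1.1, -0.0, -2.3]
grip_width: 0.0143
grasp_force: 59.6
```

```bash
python3 - <<'E'
from h import *
st();Q,R=place(-2.5,hov=0.5);plan([(Q,R,5)])
E
```

```text
t 25.85 p [482.7  42.  173.8] yawY -7.9 z [ 0.068 -0.01  -0.998] w 14.3 gf 60 F [-1.1 -0.  -2.3] q [-0.25  0.59  0.07  2.11 -0.05  0.38 -0.28]
1 rows off [-0.008, -0.006, 0.034] rot [-0.009, 0.002, 0.013]
```

{"method": "apply_moves", "body": {"steps": [{"offset": [0, -0.003, 0.02], "delta_rot": [0, 0, 0], "grip": 1}, {"offset": [0, -0.003, 0.015], "delta_rot": [0, 0, 0], "grip": 1}, {"offset": [0, 0, 0], "delta_rot": [0, 0, 0], "grip": 1}, {"offset": [0, 0, 0], "delta_rot": [0, 0, 0], "grip": 1}]}}

```text
t: 26.18
position: [0.4818, 0.0428, 0.1694]
ee_rot: [0.026, 0.753, 0.657, 0.023]
contact_force: [-0.9, -0.1, -2.6]
grip_width: 0.0143
grasp_force: 59.6
```

{"method": "apply_moves", "body": {"steps": [{"offset": [0, 0, 0.015], "delta_rot": [0, 0, 0], "grip": 1}, {"offset": [0, 0, 0], "delta_rot": [0, 0, 0], "grip": 1}, {"offset": [0, 0, 0], "delta_rot": [0, 0, 0], "grip": 1}]}}

```text
t: 26.43
position: [0.4831, 0.0428, 0.1679]
ee_rot: [0.027, 0.754, 0.656, 0.023]
contact_force: [1.7, -0.8, 0.7]
grip_width: 0.0143
grasp_force: 59.8
```

Contact. Now I open and retreat up the tool axis.

{"method": "apply_moves", "body": {"steps": [{"offset": [0, 0, 0], "delta_rot": [0, 0, 0], "grip": 0.65}, {"offset": [0, 0, 0], "delta_rot": [0, 0, 0], "grip": 0.6}, {"offset": [0, 0, -0.02], "delta_rot": [0, 0, 0], "grip": 0.6}, {"offset": [0, 0, -0.05], "delta_rot": [0, 0, 0], "grip": 0.6}, {"offset": [0, 0, -0.1], "delta_rot": [0, 0, 0], "grip": 0.6}, {"offset": [0, 0, -0.2], "delta_rot": [0, 0, 0], "grip": 0.6}, {"offset": [0, 0, -0.2], "delta_rot": [0, 0, 0], "grip": 0.6}, {"offset": [0, 0, 0], "delta_rot": [0, 0, 0], "grip": 0.6}, {"offset": [0, 0, 0], "delta_rot": [0, 0, 0], "grip": 0.6}, {"offset": [0, 0, 0], "delta_rot": [0, 0, 0], "grip": 0.6}]}}

```text
t: 27.27
position: [0.4769, 0.0434, 0.2357]
ee_rot: [0.026, 0.753, 0.657, 0.022]
contact_force: [-0.7, 0.2, 0.5]
grip_width: 0.0343
grasp_force: 0.0
```

```bash
python3 - <<'E'
from h import *
st()
p,d=env.capture("scene");stopcheck("scene",d)
a=cv2.resize(p[90:240,200:350,::-1],(600,600),interpolation=cv2.INTER_CUBIC);cv2.imwrite("pics/j.png",a)
plan([((545,-100,220),Rtool(12.8),30),((544.7,-289.6,80),Rtool(12.8),28)])
E
```

```text
t 27.27 p [476.9  43.4 235.7] yawY -7.9 z [ 0.068 -0.01  -0.998] w 34.3 gf 0 F [-0.7  0.2  0.5] q [-0.27  0.47  0.1   2.06 -0.04  0.55 -0.29]
scene stop (array([ 1.7, -4.8]), array([41.8, 61.2]), 2.0) top z 90.56754756954899 pin z [90.1 93.  96.9 97.3]
6 rows off [-0.201, 0.092, 0.025] rot [0.158, 0.03, -0.86]
9 rows off [-0.171, -0.039, 0.13] rot [0.0, 0.0, 0.0]
```

View pics/j.png

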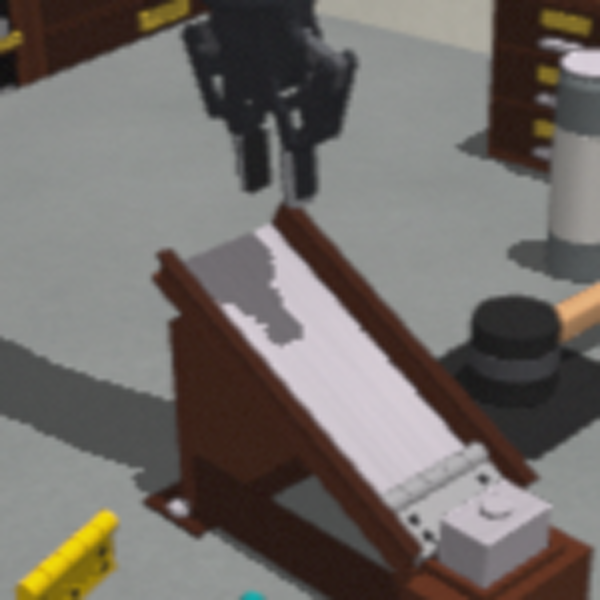

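The first hinge lies flat against the stop, knuckle on top at the uphill end (440,475). On to the second hinge.

{"method": "apply_moves", "body": {"steps": [{"offset": [-0.201, 0.092, 0.025], "delta_rot": [0.158, 0.03, -0.86], "grip": 0.6}, {"offset": [-0.201, 0.092, 0.025], "delta_rot": [0.158, 0.03, -0.86], "grip": 0.6}, {"offset": [-0.201, 0.092, 0.025], "delta_rot": [0.158, 0.03, -0.86], "grip": 0.6}, {"offset": [-0.201, 0.092, 0.025], "delta_rot": [0.158, 0.03, -0.86], "grip": 0.6}, {"offset": [-0.201, 0.092, 0.025], "delta_rot": [0.158, 0.03, -0.86], "grip": 0.6}, {"offset": [-0.201, 0.092, 0.025], "delta_rot": [0.158, 0.03, -0.86], "grip": 0.6}, {"offset": [-0.171, -0.039, 0.13], "delta_rot": [0, 0, 0], "grip": 0.6}, {"offset": [-0.171, -0.039, 0.13], "delta_rot": [0, 0, 0], "grip": 0.6}, {"offset": [-0.171, -0.039, 0.13], "delta_rot": [0, 0, 0], "grip": 0.6}, {"offset": [-0.171, -0.039, 0.13], "delta_rot": [0, 0, 0], "grip": 0.6}, {"offset": [-0.171, -0.039, 0.13], "delta_rot": [0, 0, 0], "grip": 0.6}, {"offset": [-0.171, -0.039, 0.13], "delta_rot": [0, 0, 0], "grip": 0.6}, {"offset": [-0.171, -0.039, 0.13], "delta_rot": [0, 0, 0], "grip": 0.6}, {"offset": [-0.171, -0.039, 0.13], "delta_rot": [0, 0, 0], "grip": 0.6}, {"offset": [-0.171, -0.039, 0.13], "delta_rot": [0, 0, 0], "grip": 0.6}, {"offset": [0, 0, 0], "delta_rot": [0, 0, 0], "grip": 0.6}, {"offset": [0, 0, 0], "delta_rot": [0, 0, 0], "grip": 0.6}, {"offset": [0, 0, 0], "delta_rot": [0, 0, 0], "grip": 0.6}, {"offset": [0, 0, 0], "delta_rot": [0, 0, 0], "grip": 0.6}]}}

```text
t: 28.9
position: [0.5462, -0.2875, 0.0804]
ee_rot: [0.0, 0.623, 0.782, 0.001]
contact_force: [0.0, 0.8, 0.3]
grip_width: 0.0343
grasp_force: 0.0
```

```bash
python3 - <<'E'
from h import *
st();mallet2("scene");plan([((544.7,-289.6,80),Rtool(12.8),30),((544.7,-289.6,29),None,13)])
E
```

```text
t 28.90 p [ 546.2 -287.5   80.4] yawY 12.9 z [ 0.002  0.001 -1.   ] w 34.3 gf 0 F [0.  0.8 0.3] q [ 0.46  0.88 -0.08  1.71  0.11  0.56  0.53]
scene head 208 (array([521.9, 262.2]), array([61.9, 67.6]), 42.9) handle (array([539.6, 389. ]), array([139.9,  22.3]), 82.4) yaw -97.9 dist 128.0
1 rows off [-0.013, -0.017, 0.006] rot [0.036, -0.006, 0.025]
4 rows off [0.0, 0.0, 0.106] rot [0.0, 0.0, 0.0]
```

{"method": "apply_moves", "body": {"steps": [{"offset": [-0.013, -0.017, 0.006], "delta_rot": [0.03, 0, 0.02], "grip": 0.6}, {"offset": [0, 0, 0.106], "delta_rot": [0, 0, 0], "grip": 0.6}, {"offset": [0, 0, 0.106], "delta_rot": [0, 0, 0], "grip": 0.6}, {"offset": [0, 0, 0.106], "delta_rot": [0, 0, 0], "grip": 0.6}, {"offset": [0, 0, 0.106], "delta_rot": [0, 0, 0], "grip": 0.6}, {"offset": [0, 0, 0], "delta_rot": [0, 0, 0], "grip": 0.6}, {"offset": [0, 0, 0], "delta_rot": [0, 0, 0], "grip": 0.6}, {"offset": [0, 0, 0], "delta_rot": [0, 0, 0], "grip": 0.8}, {"offset": [0, 0, 0], "delta_rot": [0, 0, 0], "grip": 1}, {"offset": [0, 0, 0], "delta_rot": [0, 0, 0], "grip": 1}, {"offset": [0, 0, 0], "delta_rot": [0, 0, 0], "grip": 1}, {"offset": [0, 0, 0], "delta_rot": [0, 0, 0], "grip": 1}]}}

```text
t: 29.95
position: [0.5443, -0.2914, 0.0292]
ee_rot: [0.0, 0.625, 0.781, -0.0]
contact_force: [-0.9, -0.2, 0.5]
grip_width: 0.0145
grasp_force: 58.6
```

```bash
cat >> h.py <<'E'
def carry(hx,hy):
    st();s=env.get_state();p=np.array(s["position"])*1000
    a=np.radians(12.8);off=float((np.array([hx,hy])-p[:2])@[-np.sin(a),np.cos(a)]);yc=0.2-off;dz=p[2]-8
    P,R=place(yc,hov=60,dz=dz);print("off %.1f yc %.1f dz %.1f"%(off,yc,dz))
    plan([((p[0],p[1],150),None,35),(P,R,30)])
E
python3 - <<'E'
from h import *
carry(544.7,-289.6)
E
```

```text
t 29.95 p [ 544.3 -291.4   29.2] yawY 12.7 z [ 0.    -0.001 -1.   ] w 14.5 gf 59 F [-0.9 -0.2  0.5] q [ 0.45  0.96 -0.07  1.72  0.12  0.47  0.53]
off 1.7 yc -1.5 dz 21.2
4 rows off [-0.0, 0.0, -0.252] rot [0.0, 0.0, 0.0]
12 rows off [0.235, -0.028, -0.056] rot [-0.082, -0.014, 0.431]
```

{"method": "apply_moves", "body": {"steps": [{"offset": [0, 0, -0.15], "delta_rot": [0, 0, 0], "grip": 1}, {"offset": [0, 0, -0.258], "delta_rot": [0, 0, 0], "grip": 1}, {"offset": [0, 0, -0.3], "delta_rot": [0, 0, 0], "grip": 1}, {"offset": [0, 0, -0.3], "delta_rot": [0, 0, 0], "grip": 1}, {"offset": [0.235, -0.028, -0.056], "delta_rot": [-0.082, -0.014, 0.431], "grip": 1}, {"offset": [0.235, -0.028, -0.056], "delta_rot": [-0.082, -0.014, 0.431], "grip": 1}, {"offset": [0.235, -0.028, -0.056], "delta_rot": [-0.082, -0.014, 0.431], "grip": 1}, {"offset": [0.235, -0.028, -0.056], "delta_rot": [-0.082, -0.014, 0.431], "grip": 1}, {"offset": [0.235, -0.028, -0.056], "delta_rot": [-0.082, -0.014, 0.431], "grip": 1}, {"offset": [0.235, -0.028, -0.056], "delta_rot": [-0.082, -0.014, 0.431], "grip": 1}, {"offset": [0.235, -0.028, -0.056], "delta_rot": [-0.082, -0.014, 0.431], "grip": 1}, {"offset": [0.235, -0.028, -0.056], "delta_rot": [-0.082, -0.014, 0.431], "grip": 1}, {"offset": [0.235, -0.028, -0.056], "delta_rot": [-0.082, -0.014, 0.431], "grip": 1}, {"offset": [0.235, -0.028, -0.056], "delta_rot": [-0.082, -0.014, 0.431], "grip": 1}, {"offset": [0.235, -0.028, -0.056], "delta_rot": [-0.082, -0.014, 0.431], "grip": 1}, {"offset": [0.235, -0.028, -0.056], "delta_rot": [-0.082, -0.014, 0.431], "grip": 1}, {"offset": [0, 0, 0], "delta_rot": [0, 0, 0], "grip": 1}, {"offset": [0, 0, 0], "delta_rot": [0, 0, 0], "grip": 1}, {"offset": [0, 0, 0], "delta_rot": [0, 0, 0], "grip": 1}, {"offset": [0, 0, 0], "delta_rot": [0, 0, 0], "grip": 1}]}}

```text
t: 31.62
position: [0.4823, 0.0415, 0.2281]
ee_rot: [0.026, 0.755, 0.655, 0.022]
contact_force: [0.4, -1.5, -4.3]
grip_width: 0.0147
grasp_force: 59.3
```

```bash
cat >> h.py <<'E'
def inhand():
    p,d=env.capture("scene");Z=cloud("scene",d).reshape(-1,3);C=p.reshape(-1,3).astype(int)
    s=env.get_state();T=np.array(s["position"]);qq=np.array(s["ee_rot"]);Rt=Ro.from_quat(qq[[1,2,3,0]]).as_matrix();L=(Z-T)@Rt*1000
    m=(abs(L[:,1])<14)&(L[:,2]>-8)&(L[:,2]<25)&(abs(L[:,0])<60)&(C.min(1)>70)&(C.max(1)-C.min(1)<30)
    yt=((T[:2]*1000-CH)@R2.T)[1];e=pc(L[m,0],[2,98]);print("hinge x in tool",e,"scene y centre %.1f (walls -2.7)"%(yt+e.mean()),m.sum(),"TCP yc %.1f"%yt)
E
python3 - <<'E'
from h import *
st();inhand()
for yc in(-1.5,):
    P,R=place(yc,hov=25,dz=21.2);Q,_=place(yc,hov=0,dz=21.2);plan([(P,R,12),(Q,R,12)])
E
```

```text
t 31.62 p [482.3  41.5 228.1] yawY -8.1 z [ 0.067 -0.01  -0.998] w 14.7 gf 59 F [ 0.4 -1.5 -4.3] q [-0.27  0.49  0.11  2.05 -0.06  0.54 -0.26]
hinge x in tool [-46.7  42.3] scene y centre -4.4 (walls -2.7) 256 TCP yc -2.2
3 rows off [0.002, -0.007, 0.095] rot [-0.007, 0.003, -0.011]
3 rows off [-0.0, -0.005, 0.069] rot [0.0, 0.0, 0.0]
```

{"method": "apply_moves", "body": {"steps": [{"offset": [0.004, -0.007, 0.095], "delta_rot": [0, 0, -0.01], "grip": 1}, {"offset": [0.004, -0.007, 0.095], "delta_rot": [0, 0, -0.01], "grip": 1}, {"offset": [0.004, -0.007, 0.095], "delta_rot": [0, 0, -0.01], "grip": 1}, {"offset": [0, -0.005, 0.08], "delta_rot": [0, 0, 0], "grip": 1}, {"offset": [0, -0.005, 0.07], "delta_rot": [0, 0, 0], "grip": 1}, {"offset": [0, -0.003, 0.03], "delta_rot": [0, 0, 0], "grip": 1}, {"offset": [0, -0.002, 0.02], "delta_rot": [0, 0, 0], "grip": 1}, {"offset": [0, 0, 0.012], "delta_rot": [0, 0, 0], "grip": 1}, {"offset": [0, 0, 0], "delta_rot": [0, 0, 0], "grip": 1}, {"offset": [0, 0, 0], "delta_rot": [0, 0, 0], "grip": 1}, {"offset": [0, 0, 0], "delta_rot": [0, 0, 0], "grip": 1}]}}

```text
t: 32.58
position: [0.483, 0.0444, 0.1689]
ee_rot: [0.026, 0.754, 0.656, 0.023]
contact_force: [0.3, 0.6, -3.4]
grip_width: 0.0139
grasp_force: 59.3
```

{"method": "apply_moves", "body": {"steps": [{"offset": [0, 0, 0.01], "delta_rot": [0, 0, 0], "grip": 1}, {"offset": [0, 0, 0], "delta_rot": [0, 0, 0], "grip": 1}, {"offset": [0, 0, 0], "delta_rot": [0, 0, 0], "grip": 0.65}, {"offset": [0, 0, 0], "delta_rot": [0, 0, 0], "grip": 0.6}, {"offset": [0, 0, -0.02], "delta_rot": [0, 0, 0], "grip": 0.6}, {"offset": [0, 0, -0.05], "delta_rot": [0, 0, 0], "grip": 0.6}, {"offset": [0, 0, -0.1], "delta_rot": [0, 0, 0], "grip": 0.6}, {"offset": [0, 0, -0.2], "delta_rot": [0, 0, 0], "grip": 0.6}, {"offset": [0, 0, -0.2], "delta_rot": [0, 0, 0], "grip": 0.6}, {"offset": [0, 0, 0], "delta_rot": [0, 0, 0], "grip": 0.6}, {"offset": [0, 0, 0], "delta_rot": [0, 0, 0], "grip": 0.6}, {"offset": [0, 0, 0], "delta_rot": [0, 0, 0], "grip": 0.6}]}}

```text
t: 33.58
position: [0.4778, 0.045, 0.2356]
ee_rot: [0.026, 0.754, 0.657, 0.023]
contact_force: [0.2, 0.5, -0.7]
grip_width: 0.0345
grasp_force: 0.0
```

```bash
cat >> h.py <<'E'
def bed():
    "profile of heights above the bed along the slope, from both views (knuckles should read ~16, leaves ~10)"
    b=np.radians(28)
    for n in("scene","top"):
        p,d=env.capture(n);Z=cloud(n,d).reshape(-1,3);q=(Z[:,:2]*1000-CH)@R2.T;X=q[:,0]+23;zz=Z[:,2]*1000-58
        x=X*np.cos(b)-zz*np.sin(b);h=X*np.sin(b)+zz*np.cos(b)
        o=[]
        for e in range(0,260,6):
            m=(x<-e)&(x>-e-6)&(abs(q[:,1])<40)&(abs(h)<60);o.append(int(round(np.median(h[m]))) if m.sum()>3 else -99)
        print(n,o)
        m=(h>8)&(h<20)&(x<-2)&(abs(q[:,1])<60)&(x>-210);
E
python3 - <<'E'
from h import *
st();bed();p,d=env.capture("scene");stopcheck("scene",d)
plan([((500,-100,220),Rtool(12.8),30),((493.8,-299.5,80),Rtool(12.8),28)])
E
```

```text
t 33.58 p [477.8  45.  235.6] yawY -7.9 z [ 0.068 -0.009 -0.998] w 34.5 gf 0 F [ 0.2  0.5 -0.7] q [-0.28  0.47  0.12  2.06 -0.06  0.55 -0.27]
scene [35, 32, 11, 10, 10, 12, 17, 15, 10, 10, 10, 10, 10, 12, 16, 15, 1, 1, 1, 2, 1, 2, 1, 1, 1, 1, 1, 1, 1, 1, 1, 1, 1, 1, 1, 1, 1, 1, 2, 1, 1, 2, 1, 2]
top [19, 24, 10, 9, 9, 11, 15, 12, 10, 9, 9, 9, 9, 11, 15, 12, 0, 0, 0, 0, 0, -1, 0, 0, 0, -1, -1, 0, -99, -99, -99, -99, -99, -99, -99, -99, -99, -99, -99, -99, -99, -99, -99, -99]
scene stop (array([ 2.1, -4.4]), array([61.5, 41.5]), 89.5) top z 90.7387865024308 pin z [90.8 93.1 96.6 98.1]
6 rows off [-0.203, 0.028, 0.022] rot [0.159, 0.03, -0.861]
9 rows off [-0.179, -0.047, 0.13] rot [0.0, 0.0, 0.0]
```

The profile shows two hinges queued flat, with knuckles at about −42 and −90 mm. On to the third.

{"method": "apply_moves", "body": {"steps": [{"offset": [-0.203, 0.028, 0.022], "delta_rot": [0.159, 0.03, -0.86], "grip": 0.6}, {"offset": [-0.203, 0.028, 0.022], "delta_rot": [0.159, 0.03, -0.86], "grip": 0.6}, {"offset": [-0.203, 0.028, 0.022], "delta_rot": [0.159, 0.03, -0.86], "grip": 0.6}, {"offset": [-0.203, 0.028, 0.022], "delta_rot": [0.159, 0.03, -0.86], "grip": 0.6}, {"offset": [-0.203, 0.028, 0.022], "delta_rot": [0.159, 0.03, -0.86], "grip": 0.6}, {"offset": [-0.203, 0.028, 0.022], "delta_rot": [0.159, 0.03, -0.86], "grip": 0.6}, {"offset": [-0.179, -0.047, 0.13], "delta_rot": [0, 0, 0], "grip": 0.6}, {"offset": [-0.179, -0.047, 0.13], "delta_rot": [0, 0, 0], "grip": 0.6}, {"offset": [-0.179, -0.047, 0.13], "delta_rot": [0, 0, 0], "grip": 0.6}, {"offset": [-0.179, -0.047, 0.13], "delta_rot": [0, 0, 0], "grip": 0.6}, {"offset": [-0.179, -0.047, 0.13], "delta_rot": [0, 0, 0], "grip": 0.6}, {"offset": [-0.179, -0.047, 0.13], "delta_rot": [0, 0, 0], "grip": 0.6}, {"offset": [-0.179, -0.047, 0.13], "delta_rot": [0, 0, 0], "grip": 0.6}, {"offset": [-0.179, -0.047, 0.13], "delta_rot": [0, 0, 0], "grip": 0.6}, {"offset": [-0.179, -0.047, 0.13], "delta_rot": [0, 0, 0], "grip": 0.6}, {"offset": [0, 0, 0], "delta_rot": [0, 0, 0], "grip": 0.6}, {"offset": [0, 0, 0], "delta_rot": [0, 0, 0], "grip": 0.6}, {"offset": [0, 0, 0], "delta_rot": [0, 0, 0], "grip": 0.6}, {"offset": [0, 0, 0], "delta_rot": [0, 0, 0], "grip": 0.6}]}}

```text
t: 35.32
position: [0.4947, -0.2984, 0.0805]
ee_rot: [0.0, 0.623, 0.782, 0.001]
contact_force: [0.4, 0.3, 0.9]
grip_width: 0.0343
grasp_force: 0.0
```

```bash
python3 - <<'E'
from h import *
st();mallet2("scene");plan([((493.8,-299.5,80),Rtool(12.8),30),((493.8,-299.5,29),None,13)])
E
```

```text
t 35.32 p [ 494.7 -298.4   80.5] yawY 12.9 z [ 0.002  0.001 -1.   ] w 34.3 gf 0 F [0.4 0.3 0.9] q [ 0.51  0.84 -0.07  1.83  0.11  0.47  0.58]
scene head 215 (array([522. , 262.7]), array([63.9, 68.7]), 60.0) handle (array([539.8, 387.2]), array([147.6,  22.7]), 82.8) yaw -98.1 dist 125.8
1 rows off [-0.006, -0.01, 0.006] rot [0.038, -0.008, 0.022]
4 rows off [0.0, 0.0, 0.106] rot [0.0, 0.0, 0.0]
```

{"method": "apply_moves", "body": {"steps": [{"offset": [-0.006, -0.01, 0.006], "delta_rot": [0.03, 0, 0.02], "grip": 0.6}, {"offset": [0, 0, 0.106], "delta_rot": [0, 0, 0], "grip": 0.6}, {"offset": [0, 0, 0.106], "delta_rot": [0, 0, 0], "grip": 0.6}, {"offset": [0, 0, 0.106], "delta_rot": [0, 0, 0], "grip": 0.6}, {"offset": [0, 0, 0.106], "delta_rot": [0, 0, 0], "grip": 0.6}, {"offset": [0, 0, 0], "delta_rot": [0, 0, 0], "grip": 0.6}, {"offset": [0, 0, 0], "delta_rot": [0, 0, 0], "grip": 0.6}, {"offset": [0, 0, 0], "delta_rot": [0, 0, 0], "grip": 0.8}, {"offset": [0, 0, 0], "delta_rot": [0, 0, 0], "grip": 1}, {"offset": [0, 0, 0], "delta_rot": [0, 0, 0], "grip": 1}, {"offset": [0, 0, 0], "delta_rot": [0, 0, 0], "grip": 1}, {"offset": [0, 0, 0], "delta_rot": [0, 0, 0], "grip": 1}]}}

```text
t: 36.37
position: [0.4932, -0.3012, 0.0292]
ee_rot: [0.0, 0.625, 0.781, -0.0]
contact_force: [-1.0, 0.3, 1.4]
grip_width: 0.0143
grasp_force: 58.8
```

```bash
python3 - <<'E'
from h import *
carry(493.8,-299.5)
E
```

```text
t 36.37 p [ 493.2 -301.2   29.2] yawY 12.7 z [ 0.    -0.001 -1.   ] w 14.3 gf 59 F [-1.   0.3  1.4] q [ 0.5   0.93 -0.05  1.84  0.12  0.38  0.58]
off 1.5 yc -1.3 dz 21.2
4 rows off [-0.0, 0.0, -0.252] rot [0.0, 0.0, 0.0]
12 rows off [0.24, 0.008, -0.055] rot [-0.082, -0.014, 0.431]
```

{"method": "apply_moves", "body": {"steps": [{"offset": [0, 0, -0.15], "delta_rot": [0, 0, 0], "grip": 1}, {"offset": [0, 0, -0.258], "delta_rot": [0, 0, 0], "grip": 1}, {"offset": [0, 0, -0.3], "delta_rot": [0, 0, 0], "grip": 1}, {"offset": [0, 0, -0.3], "delta_rot": [0, 0, 0], "grip": 1}, {"offset": [0.24, 0.008, -0.055], "delta_rot": [-0.082, -0.014, 0.431], "grip": 1}, {"offset": [0.24, 0.008, -0.055], "delta_rot": [-0.082, -0.014, 0.431], "grip": 1}, {"offset": [0.24, 0.008, -0.055], "delta_rot": [-0.082, -0.014, 0.431], "grip": 1}, {"offset": [0.24, 0.008, -0.055], "delta_rot": [-0.082, -0.014, 0.431], "grip": 1}, {"offset": [0.24, 0.008, -0.055], "delta_rot": [-0.082, -0.014, 0.431], "grip": 1}, {"offset": [0.24, 0.008, -0.055], "delta_rot": [-0.082, -0.014, 0.431], "grip": 1}, {"offset": [0.24, 0.008, -0.055], "delta_rot": [-0.082, -0.014, 0.431], "grip": 1}, {"offset": [0.24, 0.008, -0.055], "delta_rot": [-0.082, -0.014, 0.431], "grip": 1}, {"offset": [0.24, 0.008, -0.055], "delta_rot": [-0.082, -0.014, 0.431], "grip": 1}, {"offset": [0.24, 0.008, -0.055], "delta_rot": [-0.082, -0.014, 0.431], "grip": 1}, {"offset": [0.24, 0.008, -0.055], "delta_rot": [-0.082, -0.014, 0.431], "grip": 1}, {"offset": [0.24, 0.008, -0.055], "delta_rot": [-0.082, -0.014, 0.431], "grip": 1}, {"offset": [0, 0, 0], "delta_rot": [0, 0, 0], "grip": 1}, {"offset": [0, 0, 0], "delta_rot": [0, 0, 0], "grip": 1}, {"offset": [0, 0, 0], "delta_rot": [0, 0, 0], "grip": 1}, {"offset": [0, 0, 0], "delta_rot": [0, 0, 0], "grip": 1}]}}

```text
t: 38.03
position: [0.4822, 0.0417, 0.2283]
ee_rot: [0.026, 0.755, 0.655, 0.022]
contact_force: [0.7, 0.7, -3.5]
grip_width: 0.0146
grasp_force: 59.1
```

```bash
python3 - <<'E'
from h import *
st();inhand()
yc=-1.0
P,R=place(yc,hov=25,dz=21.2);Q,_=place(yc,hov=-2,dz=21.2);plan([(P,R,12),(Q,R,12)])
E
```

```text
t 38.03 p [482.2  41.7 228.3] yawY -8.1 z [ 0.067 -0.01  -0.998] w 14.6 gf 59 F [ 0.7  0.7 -3.5] q [-0.29  0.49  0.14  2.05 -0.09  0.54 -0.24]
hinge x in tool [-48.   40.9] scene y centre -5.5 (walls -2.7) 250 TCP yc -2.0
3 rows off [0.003, -0.007, 0.095] rot [-0.009, 0.002, -0.011]
3 rows off [-0.0, -0.005, 0.075] rot [0.0, 0.0, 0.0]
```

{"method": "apply_moves", "body": {"steps": [{"offset": [0.005, -0.007, 0.095], "delta_rot": [0, 0, -0.01], "grip": 1}, {"offset": [0.005, -0.007, 0.095], "delta_rot": [0, 0, -0.01], "grip": 1}, {"offset": [0.005, -0.007, 0.095], "delta_rot": [0, 0, -0.01], "grip": 1}, {"offset": [0, -0.005, 0.08], "delta_rot": [0, 0, 0], "grip": 1}, {"offset": [0, -0.005, 0.07], "delta_rot": [0, 0, 0], "grip": 1}, {"offset": [0, -0.003, 0.03], "delta_rot": [0, 0, 0], "grip": 1}, {"offset": [0, -0.002, 0.02], "delta_rot": [0, 0, 0], "grip": 1}, {"offset": [0, 0, 0.015], "delta_rot": [0, 0, 0], "grip": 1}, {"offset": [0, 0, 0], "delta_rot": [0, 0, 0], "grip": 1}, {"offset": [0, 0, 0], "delta_rot": [0, 0, 0], "grip": 1}, {"offset": [0, 0, 0], "delta_rot": [0, 0, 0], "grip": 1}]}}

```text
t: 39.0
position: [0.4832, 0.0449, 0.1688]
ee_rot: [0.026, 0.754, 0.656, 0.023]
contact_force: [0.0, -0.5, -3.0]
grip_width: 0.0142
grasp_force: 59.1
```

{"method": "apply_moves", "body": {"steps": [{"offset": [0, 0, 0.01], "delta_rot": [0, 0, 0], "grip": 1}, {"offset": [0, 0, 0], "delta_rot": [0, 0, 0], "grip": 1}, {"offset": [0, 0, 0], "delta_rot": [0, 0, 0], "grip": 0.65}, {"offset": [0, 0, 0], "delta_rot": [0, 0, 0], "grip": 0.6}, {"offset": [0, 0, -0.02], "delta_rot": [0, 0, 0], "grip": 0.6}, {"offset": [0, 0, -0.05], "delta_rot": [0, 0, 0], "grip": 0.6}, {"offset": [0, 0, -0.1], "delta_rot": [0, 0, 0], "grip": 0.6}, {"offset": [0, 0, -0.2], "delta_rot": [0, 0, 0], "grip": 0.6}, {"offset": [0, 0, -0.2], "delta_rot": [0, 0, 0], "grip": 0.6}, {"offset": [0, 0, 0], "delta_rot": [0, 0, 0], "grip": 0.6}, {"offset": [0, 0, 0], "delta_rot": [0, 0, 0], "grip": 0.6}, {"offset": [0, 0, 0], "delta_rot": [0, 0, 0], "grip": 0.6}]}}

```text
t: 40.0
position: [0.478, 0.0456, 0.2355]
ee_rot: [0.026, 0.754, 0.656, 0.023]
contact_force: [-0.3, -0.3, -0.6]
grip_width: 0.0343
grasp_force: 0.0
```

```bash
python3 - <<'E'
from h import *
st();bed();p,d=env.capture("scene");stopcheck("scene",d)
plan([((470,-100,220),Rtool(12.8),30),((443.3,-311.6,80),Rtool(12.8),28)])
E
```

```text
t 40.00 p [478.   45.6 235.5] yawY -7.9 z [ 0.068 -0.009 -0.998] w 34.3 gf 0 F [-0.3 -0.3 -0.6] q [-0.3   0.48  0.14  2.06 -0.09  0.55 -0.24]
scene [35, 32, 10, 11, 11, 12, 16, 16, 10, 10, 11, 11, 11, 12, 16, 16, 10, 11, 10, 11, 11, 12, 16, 15, 1, 1, 1, 1, 1, 1, 1, 1, 1, 1, 1, 2, 1, 1, 1, 1, 1, 1, 1, 1]
top [20, 25, 9, 9, 9, 12, 15, 12, 9, 9, 9, 9, 10, 12, 15, 13, 9, 9, 9, 9, 9, 12, 15, 9, 0, 0, 0, 1, 0, -99, -99, -99, -99, -99, -99, -99, -99, -99, -99, -99, -99, -99, -99, -99]
scene stop (array([ 3. , -4.2]), array([59.9, 41.2]), 88.6) top z 90.75287994983152 pin z [90.5 94.2 96.  96.6]
6 rows off [-0.203, -0.014, 0.02] rot [0.158, 0.029, -0.861]
10 rows off [-0.167, -0.061, 0.117] rot [0.0, 0.0, 0.0]
```

Three are queued. Now the fourth.

{"method": "apply_moves", "body": {"steps": [{"offset": [-0.203, -0.014, 0.02], "delta_rot": [0.158, 0.03, -0.86], "grip": 0.6}, {"offset": [-0.203, -0.014, 0.02], "delta_rot": [0.158, 0.03, -0.86], "grip": 0.6}, {"offset": [-0.203, -0.014, 0.02], "delta_rot": [0.158, 0.03, -0.86], "grip": 0.6}, {"offset": [-0.203, -0.014, 0.02], "delta_rot": [0.158, 0.03, -0.86], "grip": 0.6}, {"offset": [-0.203, -0.014, 0.02], "delta_rot": [0.158, 0.03, -0.86], "grip": 0.6}, {"offset": [-0.203, -0.014, 0.02], "delta_rot": [0.158, 0.03, -0.86], "grip": 0.6}, {"offset": [-0.167, -0.061, 0.117], "delta_rot": [0, 0, 0], "grip": 0.6}, {"offset": [-0.167, -0.061, 0.117], "delta_rot": [0, 0, 0], "grip": 0.6}, {"offset": [-0.167, -0.061, 0.117], "delta_rot": [0, 0, 0], "grip": 0.6}, {"offset": [-0.167, -0.061, 0.117], "delta_rot": [0, 0, 0], "grip": 0.6}, {"offset": [-0.167, -0.061, 0.117], "delta_rot": [0, 0, 0], "grip": 0.6}, {"offset": [-0.167, -0.061, 0.117], "delta_rot": [0, 0, 0], "grip": 0.6}, {"offset": [-0.167, -0.061, 0.117], "delta_rot": [0, 0, 0], "grip": 0.6}, {"offset": [-0.167, -0.061, 0.117], "delta_rot": [0, 0, 0], "grip": 0.6}, {"offset": [-0.167, -0.061, 0.117], "delta_rot": [0, 0, 0], "grip": 0.6}, {"offset": [-0.167, -0.061, 0.117], "delta_rot": [0, 0, 0], "grip": 0.6}, {"offset": [0, 0, 0], "delta_rot": [0, 0, 0], "grip": 0.6}, {"offset": [0, 0, 0], "delta_rot": [0, 0, 0], "grip": 0.6}, {"offset": [0, 0, 0], "delta_rot": [0, 0, 0], "grip": 0.6}, {"offset": [0, 0, 0], "delta_rot": [0, 0, 0], "grip": 0.6}]}}

```text
t: 41.82
position: [0.4444, -0.3102, 0.0804]
ee_rot: [0.0, 0.623, 0.782, 0.001]
contact_force: [0.2, -0.3, -0.4]
grip_width: 0.034
grasp_force: 0.0
```

```bash
python3 - <<'E'
from h import *
st();mallet2("scene");plan([((443.3,-311,80),Rtool(12.8),30),((443.3,-311,29),None,13)])
E
```

```text
t 41.82 p [ 444.4 -310.2   80.4] yawY 12.9 z [ 0.002  0.002 -1.   ] w 34.0 gf 0 F [ 0.2 -0.3 -0.4] q [ 0.56  0.81 -0.06  1.94  0.11  0.39  0.65]
scene head 208 (array([522.4, 262.5]), array([64. , 65.6]), 37.3) handle (array([538.8, 386. ]), array([146.8,  22.1]), 82.4) yaw -97.6 dist 124.6
1 rows off [-0.004, -0.012, 0.005] rot [0.041, -0.013, 0.02]
4 rows off [0.0, 0.0, 0.106] rot [0.0, 0.0, 0.0]
```

{"method": "apply_moves", "body": {"steps": [{"offset": [-0.004, -0.012, 0.005], "delta_rot": [0.03, 0, 0.02], "grip": 0.6}, {"offset": [0, 0, 0.106], "delta_rot": [0, 0, 0], "grip": 0.6}, {"offset": [0, 0, 0.106], "delta_rot": [0, 0, 0], "grip": 0.6}, {"offset": [0, 0, 0.106], "delta_rot": [0, 0, 0], "grip": 0.6}, {"offset": [0, 0, 0.106], "delta_rot": [0, 0, 0], "grip": 0.6}, {"offset": [0, 0, 0], "delta_rot": [0, 0, 0], "grip": 0.6}, {"offset": [0, 0, 0], "delta_rot": [0, 0, 0], "grip": 0.6}, {"offset": [0, 0, 0], "delta_rot": [0, 0, 0], "grip": 0.8}, {"offset": [0, 0, 0], "delta_rot": [0, 0, 0], "grip": 1}, {"offset": [0, 0, 0], "delta_rot": [0, 0, 0], "grip": 1}, {"offset": [0, 0, 0], "delta_rot": [0, 0, 0], "grip": 1}, {"offset": [0, 0, 0], "delta_rot": [0, 0, 0], "grip": 1}]}}

```text
t: 42.87
position: [0.4428, -0.3126, 0.0299]
ee_rot: [0.0, 0.625, 0.781, 0.0]
contact_force: [-1.2, 1.1, 6.9]
grip_width: 0.0144
grasp_force: 59.2
```

```bash
python3 - <<'E'
from h import *
carry(443.3,-311.4)
E
```

```text
t 42.87 p [ 442.8 -312.6   29.9] yawY 12.7 z [ 0.001 -0.    -1.   ] w 14.4 gf 59 F [-1.2  1.1  6.9] q [ 0.55  0.91 -0.04  1.95  0.12  0.29  0.64]
off 1.0 yc -0.8 dz 21.9
4 rows off [-0.0, 0.0, -0.25] rot [0.0, 0.0, 0.0]
13 rows off [0.227, 0.04, -0.05] rot [-0.075, -0.013, 0.397]
```

{"method": "apply_moves", "body": {"steps": [{"offset": [0, 0, -0.15], "delta_rot": [0, 0, 0], "grip": 1}, {"offset": [0, 0, -0.25], "delta_rot": [0, 0, 0], "grip": 1}, {"offset": [0, 0, -0.3], "delta_rot": [0, 0, 0], "grip": 1}, {"offset": [0, 0, -0.3], "delta_rot": [0, 0, 0], "grip": 1}, {"offset": [0.227, 0.04, -0.05], "delta_rot": [-0.075, -0.013, 0.397], "grip": 1}, {"offset": [0.227, 0.04, -0.05], "delta_rot": [-0.075, -0.013, 0.397], "grip": 1}, {"offset": [0.227, 0.04, -0.05], "delta_rot": [-0.075, -0.013, 0.397], "grip": 1}, {"offset": [0.227, 0.04, -0.05], "delta_rot": [-0.075, -0.013, 0.397], "grip": 1}, {"offset": [0.227, 0.04, -0.05], "delta_rot": [-0.075, -0.013, 0.397], "grip": 1}, {"offset": [0.227, 0.04, -0.05], "delta_rot": [-0.075, -0.013, 0.397], "grip": 1}, {"offset": [0.227, 0.04, -0.05], "delta_rot": [-0.075, -0.013, 0.397], "grip": 1}, {"offset": [0.227, 0.04, -0.05], "delta_rot": [-0.075, -0.013, 0.397], "grip": 1}, {"offset": [0.227, 0.04, -0.05], "delta_rot": [-0.075, -0.013, 0.397], "grip": 1}, {"offset": [0.227, 0.04, -0.05], "delta_rot": [-0.075, -0.013, 0.397], "grip": 1}, {"offset": [0.227, 0.04, -0.05], "delta_rot": [-0.075, -0.013, 0.397], "grip": 1}, {"offset": [0.227, 0.04, -0.05], "delta_rot": [-0.075, -0.013, 0.397], "grip": 1}, {"offset": [0.227, 0.04, -0.05], "delta_rot": [-0.075, -0.013, 0.397], "grip": 1}, {"offset": [0, 0, 0], "delta_rot": [0, 0, 0], "grip": 1}, {"offset": [0, 0, 0], "delta_rot": [0, 0, 0], "grip": 1}, {"offset": [0, 0, 0], "delta_rot": [0, 0, 0], "grip": 1}]}}

```text
t: 44.53
position: [0.4819, 0.0425, 0.228]
ee_rot: [0.025, 0.754, 0.656, 0.022]
contact_force: [0.6, -0.7, -2.8]
grip_width: 0.0147
grasp_force: 59.4
```

```bash
python3 - <<'E'
from h import *
st();inhand()
yc=-0.8
P,R=place(yc,hov=25,dz=21.5,bx=-192);Q,_=place(yc,hov=-2,dz=21.5,bx=-192);plan([(P,R,12),(Q,R,12)])
E
```

```text
t 44.53 p [481.9  42.5 228. ] yawY -7.9 z [ 0.067 -0.009 -0.998] w 14.7 gf 59 F [ 0.6 -0.7 -2.8] q [-0.31  0.49  0.16  2.06 -0.11  0.54 -0.21]
hinge x in tool [-47.5  41.6] scene y centre -4.7 (walls -2.7) 255 TCP yc -1.8
3 rows off [0.003, -0.01, 0.091] rot [-0.011, 0.0, -0.002]
3 rows off [-0.0, -0.005, 0.075] rot [0.0, 0.0, 0.0]
```

{"method": "apply_moves", "body": {"steps": [{"offset": [0.004, -0.01, 0.095], "delta_rot": [0, 0, 0], "grip": 1}, {"offset": [0.004, -0.01, 0.095], "delta_rot": [0, 0, 0], "grip": 1}, {"offset": [0.004, -0.01, 0.09], "delta_rot": [0, 0, 0], "grip": 1}, {"offset": [0, -0.005, 0.08], "delta_rot": [0, 0, 0], "grip": 1}, {"offset": [0, -0.005, 0.07], "delta_rot": [0, 0, 0], "grip": 1}, {"offset": [0, -0.003, 0.03], "delta_rot": [0, 0, 0], "grip": 1}, {"offset": [0, -0.002, 0.02], "delta_rot": [0, 0, 0], "grip": 1}, {"offset": [0, 0, 0.01], "delta_rot": [0, 0, 0], "grip": 1}, {"offset": [0, 0, 0], "delta_rot": [0, 0, 0], "grip": 1}, {"offset": [0, 0, 0], "delta_rot": [0, 0, 0], "grip": 1}, {"offset": [0, 0, 0], "delta_rot": [0, 0, 0], "grip": 1}]}}

```text
t: 45.5
position: [0.4818, 0.0446, 0.1695]
ee_rot: [0.026, 0.754, 0.656, 0.023]
contact_force: [0.2, -1.2, -1.9]
grip_width: 0.0145
grasp_force: 59.3
```

{"method": "apply_moves", "body": {"steps": [{"offset": [0, 0, 0.007], "delta_rot": [0, 0, 0], "grip": 1}, {"offset": [0, 0, 0], "delta_rot": [0, 0, 0], "grip": 1}, {"offset": [0, 0, 0], "delta_rot": [0, 0, 0], "grip": 0.65}, {"offset": [0, 0, 0], "delta_rot": [0, 0, 0], "grip": 0.6}, {"offset": [0, 0, -0.02], "delta_rot": [0, 0, 0], "grip": 0.6}, {"offset": [0, 0, -0.05], "delta_rot": [0, 0, 0], "grip": 0.6}, {"offset": [0, 0, -0.1], "delta_rot": [0, 0, 0], "grip": 0.6}, {"offset": [0, 0, -0.2], "delta_rot": [0, 0, 0], "grip": 0.6}, {"offset": [0, 0, -0.2], "delta_rot": [0, 0, 0], "grip": 0.6}, {"offset": [-0.2, 0, -0.1], "delta_rot": [0, 0, 0], "grip": 0.6}, {"offset": [-0.3, 0, 0], "delta_rot": [0, 0, 0], "grip": 0.6}, {"offset": [-0.3, 0, 0], "delta_rot": [0, 0, 0], "grip": 0.6}, {"offset": [-0.3, 0, 0], "delta_rot": [0, 0, 0], "grip": 0.6}, {"offset": [-0.3, 0, 0], "delta_rot": [0, 0, 0], "grip": 0.6}, {"offset": [0, 0, 0], "delta_rot": [0, 0, 0], "grip": 0.6}, {"offset": [0, 0, 0], "delta_rot": [0, 0, 0], "grip": 0.6}, {"offset": [0, 0, 0], "delta_rot": [0, 0, 0], "grip": 0.6}, {"offset": [0, 0, 0], "delta_rot": [0, 0, 0], "grip": 0.6}]}}

```text
t: 47.0
position: [0.453, -0.1196, 0.2485]
ee_rot: [0.025, 0.753, 0.657, 0.023]
contact_force: [0.2, -0.2, -0.2]
grip_width: 0.0338
grasp_force: 0.0
```

```bash
python3 - <<'E'
from h import *
st();bed();p=mallet2();mallet2("scene");q,d=env.capture("scene");stopcheck("scene",d)
X=cloud("top",env.capture("top")[1]);z=X[...,2];pi=p.astype(int)
m=(pi.max(2)<75)&(z<.012)&(z>-.005)&(X[...,0]>.4)&(X[...,0]<.62)&(X[...,1]>.18)&(X[...,1]<.42);print("pad",rect(X[m]))
cv2.imwrite("pics/k.png",q[:,:,::-1])
E
```

```text
t 47.00 p [ 453.  -119.6  248.5] yawY -7.8 z [ 0.068 -0.008 -0.998] w 33.8 gf 0 F [ 0.2 -0.2 -0.2] q [ 0.08  0.44  0.12  2.07 -0.11  0.57  0.14]
scene [34, 32, 10, 10, 11, 12, 16, 15, 10, 10, 11, 10, 11, 12, 16, 15, 10, 10, 11, 11, 10, 12, 16, 15, 11, 11, 11, 11, 10, 12, 16, 16, -28, 1, 1, 1, 1, 1, 1, 1, 1, 1, 2, 2]
top [21, 24, 9, 9, 9, 12, 15, 12, 9, 9, 9, 9, 9, 12, 14, 13, 9, 10, 9, 9, 9, 12, 15, 13, 9, 9, 9, 9, 9, 12, 15, 10, 0, 0, 0, 0, 0, -1, 0, 0, 0, 0, 0, -2]
top head 508 (array([521.3, 266.8]), array([65.4, 67.2]), 89.5) handle (array([536.7, 384.3]), array([155.2,  19.4]), 82.3) yaw -97.5 dist 118.5
scene head 212 (array([521.6, 263.8]), array([63.9, 66.1]), 32.7) handle (array([538., 385.]), array([143.7,  23.5]), 82.7) yaw -97.7 dist 122.3
scene stop (array([ 2.2, -3.1]), array([62. , 41.4]), 89.8) top z 90.80409117036137 pin z [90.6 94.8 96.8 97.5]
pad (array([522.4, 273. ]), array([147.9, 146.6]), 84.3)
```

View pics/k.png

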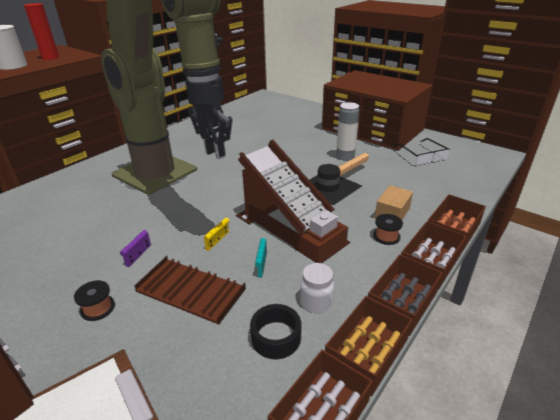

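The final view shows all four hinges queued flat against the stop (290,195), the tray empty, the mallet standing on its pad (329,177) and the bystanders in place. I'm handing the job in.

```bash
python3 -c "
from cell import env
print(env.close_job())"
```

```text
the job is handed in; nothing more can be done
None
```

The job is handed in after 47 s of the 210 s: the stop is seated square with its pin driven home, all four hinges lie flat and queued knuckle-uphill against it, the mallet stands upright about 6 mm off the pad's centre, and the other stock looks undisturbed; no verdict came back.

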